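# Present the fume extractor's filter plate to the inspection camera

### The arm

A 6-joint arm with a two-finger parallel gripper is mounted at the origin on the work surface. World frame = base frame: x ahead of the robot, y to its left, z up, the work surface at z = 0. Lengths are in m, angles in rad, forces in N, time in s.
With the tool pointing down it reaches from about 0.375 to 0.9 m from the base axis. Payload 3.1 kg.
Tool frame: the origin (TCP) lies midway between the tips of the shut fingers; the grasp point (between the pads) lies robot.tcp_to_grasp behind it (robot.tcp_to_grasp is the distance from the TCP to the grasp point, in m); z points along the fingers, y is the direction in which the jaws open and shut (so a half turn about z gives the same grasp; the last joint's range is limited). The gripper opens to 87 mm and grips with 3 to 60 N. Pads are 19 mm wide; open, the fingers measure 117 mm over their backs; the gripper's body (75 mm by 190 mm) begins 51 mm behind the grasp point.
Start: joints at [1.171, 0.527, 1.433, -0, 1.181, -0.178], TCP at [0.137, 0.61, 0.223] pointing down, gripper open.
Joint ranges: [-3.08, 3.08], [-0.75, 2.2], [0.22, 2.44], [-1.43, 4.57], [0, 2.65], [-2.85, 2.85]. Speed limits (rad/s): [2.79, 2.79, 3.14, 3.14, 3.14, 3.14].

### API

Orientations are given as a unit quaternion [x, y, z, w].
In Python, from rig import robot, cams, nets gives the robot as it stands. The module is installed in compiled form; this text tells all that it offers.
- The arm moves only by the tool play_rows, never from a script. Its argument "commands" is a list of rows, each an object of numbers: "x", "y", "z": the shift along the tool's x, y, z in mm; "spin": the turn about the tool's z in rad. In form: [{"x": .., "y": .., "z": .., "spin": ..}, ...]. A call has 1 to 8 rows; each row shifts and turns the pose as measured when the row begins, along the tool's axes as they then stand; what a row does not reach is not made up. A row lasts 1/10 s, in which the tool goes at most 50 mm and 8.59 degrees, less where a joint would pass 70% of its speed; a pose out of reach is approached as far as the arm can. A call is refused whole if a number of a shift passes 50 or a number of a turn 0.15, either way. A call with a gripper value outside its range is refused whole. "grip" is the opening, from 0 (shut) to 1 (fully open), set as the call begins (left out, the last holds). The fingers move at their own pace and stop on an object; "newtons" is the grip in N (left out, the last holds). Time passes only in rows, so rows that do not move let the fingers close. It gives the time, the measured TCP pose, the force and the opening at its end, in the units of the state.
- robot.get_obs(): the state, without advancing time (a new reading comes with each control period).
- cams.camera(name): name is "scene" or "side" or "wrist"; returns a dict with "img" (400x640x3 uint8, red, green, blue), "fx", "fy", "cx", "cy" (pixels), "world_to_cam" (4x4, takes a point from world to camera coordinates); the wrist camera has in their place "mount" (4x4, takes a point from camera to tool coordinates, whose origin is the TCP and whose axes are the flange's). Camera axes: x right, y up, looking along -z (the intrinsics and any distortion apply to the point x, -y, -z); pixel columns grow to the right and rows downward; lengths in m; the calibration is good to about 2 mm. A picture is of the moment at which its call begins: read the wrist's pose just before it. There is no depth.
- robot.hand_in(): hands the job in, once; it reports no verdict.
Trained networks look in a picture, given as the dict that the camera call returned (one of the last four; its "shot" number tells which), for a name from the list of things; names that differ only in an ending like _2 or _b are one class to them, and where a whole thing is asked for, a point or a joint stands for the part that bears it (a point fixed in the world has none). Each returns a list of dicts, best first, with "conf" (0 to 1); they miss things now and then, are a little off and sometimes report something else, mostly with a low value. They report only what shows in the picture. A call takes as long as a camera call.
- nets.outline_of(picture, name): "region" (400x640 bool, what is visible of it) and "pixel" ([column, row] in pixels, amid what is visible of it).
The state is a dict: "time": time; "q": joint angles; "joint_velocities": joint speeds; "joint_torque": joint torques, N m; "position": TCP position; "tool_rot": TCP orientation; "ft_force": force on the tool from outside, world axes, zero at the start; "moment": the same for the moment, N m; "grip_width": finger opening in m.
Only numpy, scipy, OpenCV 4.12 (cv2) and the standard library are available. Lean on these libraries where they do the work, as an engineer would, in place of code of your own. Each camera call takes 0.05 s, during which the arm holds its last target.

### The job

Lift the flap on top of the bench fume extractor and draw out the filter plate hidden under it: the plate with the single long grip rib, not the spare with two pegs, which stays in its slot. Carry it to the inspection mat and hold it up over the middle of the mat, upright, its underside 10 to 20 cm above the mat, with a flat face turned square to the small camera. Finish while still holding it there, without putting it down or letting go, and leave everything else on the bench where it is.

Things in the scene. Friction and masses are not known exactly. Their poses are not given: they have to be found in the camera images.
- extractor: grey bench fume extractor, fixed, left or right on the bench: box 190 (x) x 150 (y) x 125 mm high without flap; origin under its centre, x axis from the round grille in front to the flap hinge at the back. Chamber under the flap, open on top: 178 (x) x 106 (y) mm inside, floor at z = 12 mm, two slots at x = -42 and x = +13 mm, each with a plate standing across the box
- flap (a joint): angle of the flap over the whole top of the extractor, rad: 0 shut, up to 0.12 at the start, 1.57 upright, at most 1.9 (leaning back). Flat grey panel 190 x 150 x 8 mm, hinged along the back top edge of the box. The hinge is stiff: the flap stays wherever it is left; 2 to 3 N at the bar moves it
- flap_hinge (a point): point on the hinge line of the flap, at the middle of the extractor's back top edge, 125 mm above the bench; the hinge line runs along the extractor's y axis
- flap_bar (a point): middle of the flap's handle: round steel bar, 10 mm diameter, along the extractor's y axis between two posts 90 mm apart. Flap shut: 170 mm in front (-x of the extractor) of the hinge line and 44 mm above it, 31 mm gap between bar and flap. It goes round the hinge with the flap and can turn between the fingers
- filter: filter plate to draw out, 0.11 to 0.23 kg: flat aluminium frame 14 (x) x 100 (y) x 80 mm (z), one long grip rib on the middle of its top edge, 10 (x) x 50 (y) mm, from z = 80 to 106 mm. Origin under its centre, x square to the flat faces. Starts upright in either slot under the flap, x along the extractor's; 55 mm tall ribs guide its side edges with 2 mm play per face; draws straight up
- spare: spare plate in the other slot, same frame, but in place of the rib two round pegs, 10 mm diameter, 20 mm tall, 76 mm apart on its top edge; origin under its centre. Stays where it is
- stand: fixed inspection stand opposite the extractor: black rubber mat 160 x 160 x 4 mm with a small black camera on a post at one edge; origin under the mat's centre, x axis from there towards the camera, which looks along -x across the mat. Lens 145 mm above the bench, 117 mm from the mat's centre; foot, post and head lie between x = 117 and 180 mm, 90 mm wide, up to 167 mm high
- mat_centre (a point): middle of the mat's upper face, 4 mm above the bench, where the white cross lines point
- shell_a: bystander: steel connector shell standing on end, 21 mm diameter, 36 mm tall, between extractor and stand; origin under its centre
- shell_b: bystander: steel connector shell standing on end, 25 mm diameter, 30 mm tall, between extractor and stand; origin under its centre
- shell_c: bystander: steel connector shell standing on end on the mat near the edge opposite the camera, 21 mm diameter, 36 mm tall; origin under its centre
- spool: bystander: upright spool of solder, 60 mm diameter, 52 mm tall; origin under its centre
- screwdriver: bystander: screwdriver lying across the middle of the bench, 150 mm long
- jar: bystander: closed jar, 48 mm diameter, 50 mm tall; origin under its centre
- meter: bystander: multimeter lying on its back, 150 x 78 x 49 mm; origin under its centre
- tray: bystander: divided steel tray of small parts, 130 x 100 x 25 mm; origin under its centre

How it is judged:
By the outcome, as a careful person would: the job done as asked, in the order asked, and still so for the second after the job is handed in, while the arm keeps its last pose, push and grip.
It also fails if it takes over 62 s, if anything falls off the work surface, if the arm or the gripper's body presses on something with over 40 N, if the wrist force passes 120 N, or if a joint passes its speed limit or range.

## Working session

There is one attempt and no reset: what is moved stays moved. The work goes in short steps, Python scripts to look and compute and a tool call to move; the robot and the scene stay as the last step left them, time stands still between calls to the robot, and variables do not carry over. Pictures are saved under pics/ and viewed, and the job is handed in when it is done.

Besides the shell and the picture viewer there is one more tool, called after "Emit:" by a JSON object that holds its "method" and its "body", one argument or row to a line. play_rows: Moves the arm, as the interface text tells. Its arguments: {"type":"object","properties":{"commands":{"type":"array"},"grip":{"type":"number"},"newtons":{"type":"number"}},"required":["commands"]}

```bash
mkdir -p pics; ls; cat > h.py <<'E'
import numpy as np, cv2
from rig import robot, cams, nets
def save(p,n): cv2.imwrite('pics/'+n, cv2.cvtColor(p['img'],cv2.COLOR_RGB2BGR))
E
python3 - <<'E'
from h import *
o=robot.get_obs(); print(o); print(robot.tcp_to_grasp)
for n in ['scene','side','wrist']:
    p=cams.camera(n); save(p,n+'0.png'); print(n,{k:v for k,v in p.items() if k!='img'})
E
```

```text
pics
{'time': 0.0, 'q': array([ 1.17052048e+00,  5.28461962e-01,  1.43390153e+00,  2.74872152e-05,
        1.18139586e+00, -1.78505458e-01]), 'joint_velocities': array([ 0.00152981, -0.00066584,  0.00053272, -0.0003548 , -0.00125942,
       -0.0007676 ]), 'joint_torque': array([ 1.63296063e-04, -4.40041745e+01, -1.76589113e+01,  6.32616598e-02,
        5.81828132e-02, -1.38435521e-04]), 'position': array([0.13715029, 0.60901623, 0.22157447]), 'tool_rot': array([ 1.10663237e-01,  9.93857371e-01, -1.03467821e-03, -3.21335166e-04]), 'ft_force': array([0.48474451, 0.18517014, 0.50004097]), 'moment': array([-0.02453616,  0.02653918, -0.01714068]), 'grip_width': 0.0867809499327198}
0.0187
scene {'fx': 452.7959494445576, 'fy': 452.7959494445576, 'cx': 322.23396664490804, 'cy': 205.13735030940805, 'world_to_cam': array([[-0.29888505,  0.95427439, -0.00530243,  0.15913037],
       [-0.69850066, -0.21498242,  0.68255358,  0.31004629],
       [ 0.65020348,  0.20770881,  0.73081632, -1.69831072],
       [ 0.        ,  0.        ,  0.        ,  1.        ]]), 'shot': 1}
side {'fx': 386.6993275707295, 'fy': 386.6993275707295, 'cx': 317.9652754082826, 'cy': 199.45529077397586, 'world_to_cam': array([[ 0.92727428, -0.37399232, -0.01709252, -0.51019304],
       [ 0.22360373,  0.51662846,  0.82649647, -0.22342477],
       [-0.30027285, -0.77021087,  0.56268236, -0.97634979],
       [ 0.        ,  0.        ,  0.        ,  1.        ]]), 'shot': 2}
wrist {'fx': 334.1181536569434, 'fy': 334.1181536569434, 'cx': 316.30681774418207, 'cy': 202.88821591946785, 'mount': array([[ 1.78329183e-04,  9.56551979e-01,  2.91561792e-01,
         7.94549742e-02],
       [ 9.99999914e-01, -6.17303483e-05, -4.09110124e-04,
         9.47481519e-04],
       [-3.73336888e-04,  2.91561840e-01, -9.56551909e-01,
        -1.62401640e-01],
       [ 0.00000000e+00,  0.00000000e+00,  0.00000000e+00,
         1.00000000e+00]]), 'shot': 3}
```

View pics/scene0.png

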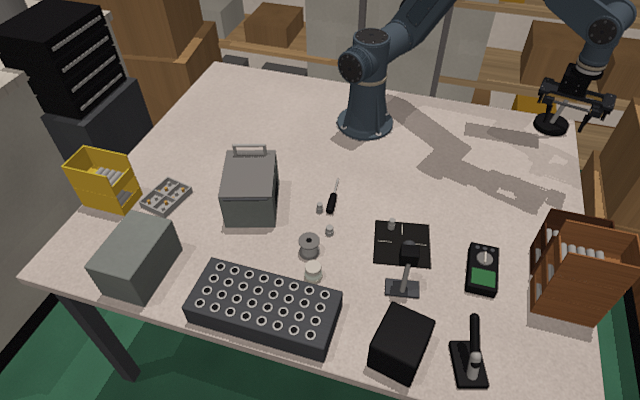

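View pics/side0.png

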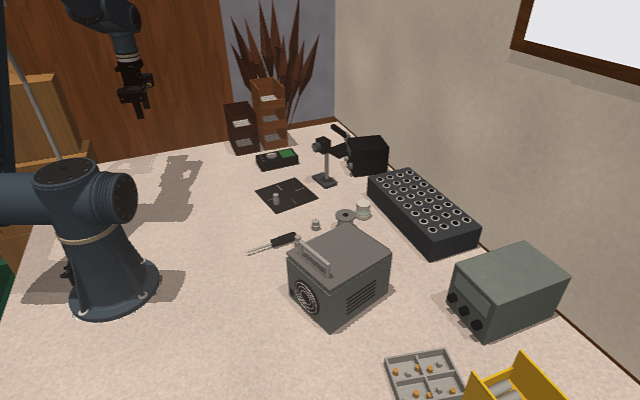

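View pics/wrist0.png

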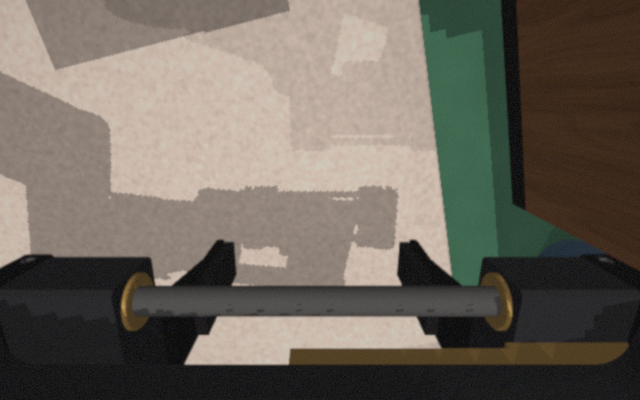

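Scene shot: the extractor is around (250,190) with its handle facing the robot, and the mat is around (402,243) with its camera on the far side. Next I'll localise these.

```bash
python3 - <<'E'
from h import *
P={n:cams.camera(n) for n in ['scene','side']}
out={}
for n,p in P.items():
    im=p['img'].copy()
    for name in ['extractor','flap','flap_bar','stand','mat_centre','shell_a','spool','jar','screwdriver','meter','tray']:
        r=nets.outline_of(p,name)
        print(n,name,[(round(d['conf'],2),np.round(d['pixel'],1).tolist(),int(d['region'].sum())) for d in r[:4]])
        if r and name in('extractor','flap','stand','flap_bar'):
            out[n+'_'+name]=r[0]['region']
            c=cv2.findContours(r[0]['region'].astype(np.uint8),cv2.RETR_EXTERNAL,cv2.CHAIN_APPROX_NONE)[0]
            cv2.drawContours(im,c,-1,{'extractor':(255,0,0),'flap':(0,255,0),'stand':(0,0,255),'flap_bar':(255,255,0)}[name],1)
    for k in ['fx','fy','cx','cy','world_to_cam']: out[n+'_'+k]=p[k]
    out[n+'_img']=p['img']
    crop=im[120:260,180:460] if n=='scene' else im[120:350,220:420]
    cv2.imwrite('pics/%s1.png'%n,cv2.cvtColor(cv2.resize(crop,None,fx=2.6,fy=2.6,interpolation=cv2.INTER_NEAREST),cv2.COLOR_RGB2BGR))
np.savez('m.npz',**out)
E
```

```text
scene extractor [(0.84, [252.9, 184.5], 4301), (0.56, [315.1, 272.8], 345)]
scene flap [(0.73, [244.4, 173.6], 2534), (0.68, [309.1, 246.9], 509)]
scene flap_bar [(0.92, [249.7, 174.0], 2580)]
scene stand [(0.96, [400.5, 252.7], 3156)]
scene mat_centre [(0.93, [402.7, 248.2], 3127)]
scene shell_a [(0.63, [330.0, 231.0], 87)]
scene spool [(0.94, [309.3, 249.7], 501), (0.51, [319.4, 206.0], 66), (0.18, [244.8, 172.1], 2622)]
scene jar [(0.78, [313.9, 272.1], 359)]
scene screwdriver []
scene meter [(0.67, [481.4, 270.9], 1690)]
scene tray [(0.75, [401.8, 251.0], 3115), (0.69, [168.6, 196.3], 1160)]
side extractor [(0.82, [335.7, 273.0], 8097)]
side flap [(0.97, [333.3, 254.4], 3962), (0.16, [337.2, 272.7], 7903)]
side flap_bar [(0.61, [338.7, 255.9], 3969)]
side stand [(0.81, [297.2, 191.3], 1844)]
side mat_centre [(0.88, [295.7, 187.5], 1811)]
side shell_a [(0.59, [296.7, 238.5], 50), (0.52, [315.2, 221.7], 69)]
side spool []
side jar [(0.76, [361.9, 208.9], 266), (0.17, [280.3, 239.2], 244)]
side screwdriver [(0.63, [279.3, 237.5], 185)]
side meter [(0.69, [276.1, 158.7], 649)]
side tray [(0.97, [423.9, 377.1], 3382)]
```

View pics/scene1.png

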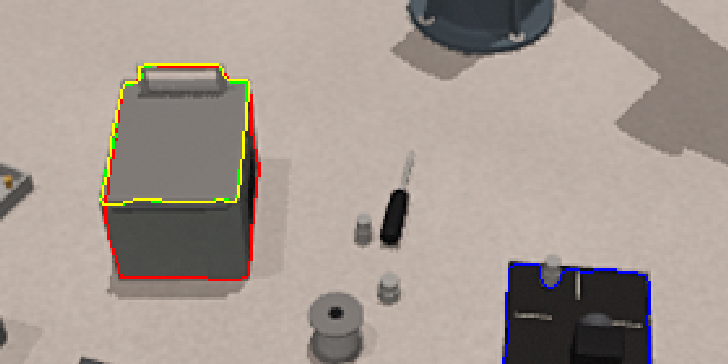

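View pics/side1.png

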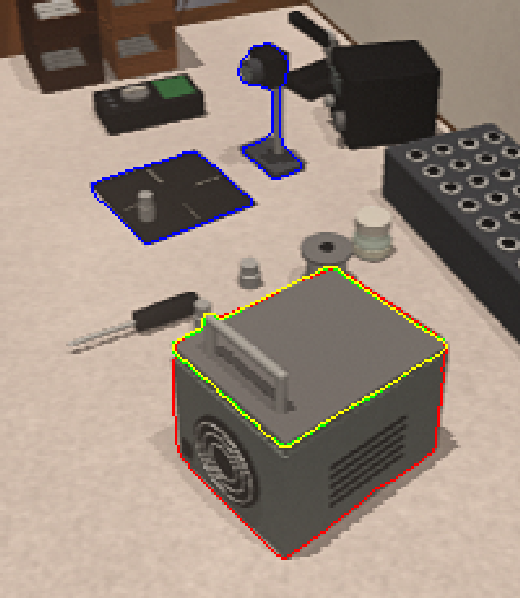

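The outlines agree with the pictures, so I'll fit poses to them.

```bash
cat > fit.py <<'E'
import numpy as np, cv2
from scipy.optimize import minimize, least_squares
m=np.load('m.npz')
def proj(n,X):
    w=m[n+'_world_to_cam']; c=X@w[:3,:3].T+w[:3,3]
    return np.c_[m[n+'_cx']+m[n+'_fx']*c[:,0]/-c[:,2], m[n+'_cy']+m[n+'_fy']*(-c[:,1])/-c[:,2]]
def place(L,x,y,th):
    c,s=np.cos(th),np.sin(th); return L@np.array([[c,s,0],[-s,c,0],[0,0,1]])+[x,y,0]
def box(x0,x1,y0,y1,z0,z1): return np.array([[a,b,c] for a in(x0,x1) for b in(y0,y1) for c in(z0,z1)])
def flapT(L,a): # L in hinge coords (x,y,z), rotating up by a about hinge
    c,s=np.cos(a),np.sin(a)
    x,z=L[:,0],L[:,2]
    return np.c_[x*c+z*s+.095, L[:,1], -x*s+z*c+.125]
BOX=box(-.095,.095,-.075,.075,0,.125)
FL=box(-.19,0,-.075,.075,0,.008)
BAR=np.array([[-.17+dx,dy,z] for dx in(-.005,.005) for dy in(-.05,.05) for z in (.008,.049)])
def bar_segs(): pass
S=4
def render(n,hulls,inner=None):
    M=np.zeros((400*S,640*S),np.uint8)
    for h in hulls:
        p=((proj(n,h)+.5)*S*16-8).astype(np.int32)
        cv2.fillConvexPoly(M,cv2.convexHull(p.reshape(-1,1,2)),1,shift=4)
    return cv2.resize(M.astype(np.float32),(640,400),interpolation=cv2.INTER_AREA)
E
cat > f1.py <<'E'
from fit import *
def cost(p):
    x,y,th,a=p; c=0
    for n in('scene','side'):
        f=place(flapT(FL,a),x,y,th); b=place(BOX,x,y,th); h=place(flapT(BAR,a),x,y,th)
        for key,hs in(('extractor',[b,f,h]),('flap',[f,h])):
            R=render(n,hs); G=m[n+'_'+key].astype(np.float32)
            c+=np.abs(R-G).sum()/G.sum()
    return c
best=None
for th in(-.15,.0,.15):
  for a in(.0,.08):
    w=m['side_world_to_cam']
    r=minimize(cost,[.55,-.15,th,a],method='Nelder-Mead',options=dict(initial_simplex=np.array([[.55,-.15,th,a]]+[list(np.array([.55,-.15,th,a])+d) for d in np.diag([.05,.05,.1,.04])]),maxiter=400,xatol=1e-4))
    print(r.x.round(4),r.fun)
    if best is None or r.fun<best.fun: best=r
# initial for the stand
def mat_res(p):
    L=[];t=np.linspace(-.08,.08,30);o=np.full(30,.08)
    for a,b in((t,o),(t,-o),(o,t),(-o,t)): L.append(np.c_[a,b,np.full(30,.004)])
    X=place(np.concatenate(L),*p); r=[]
    for n in('scene','side'):
        G=m[n+'_stand'].astype(np.uint8)
        d=cv2.distanceTransform(G,cv2.DIST_L2,5)+cv2.distanceTransform(1-G,cv2.DIST_L2,5)-.5
        q=proj(n,X); r.append(cv2.remap(d,q[:,0].astype(np.float32).reshape(-1,1),q[:,1].astype(np.float32).reshape(-1,1),cv2.INTER_LINEAR).ravel())
    return np.concatenate(r)
for i0 in([.6,.2,0],[.65,.25,.0],[.7,.3,0.2],[.6,.2,-.2]):
    s=minimize(lambda p:np.minimum(mat_res(p),8).sum(),i0,method='Nelder-Mead',options=dict(initial_simplex=np.array([i0]+[list(np.array(i0)+d) for d in np.diag([.05,.05,.15])])))
    print(s.x.round(4),s.fun/240)
E
python3 f1.py
```

```text
[ 0.5071 -0.2335  0.3052 -0.0345] 0.3266104459762573
[ 0.5086 -0.2324  0.3033  0.0125] 0.23401838541030884
[ 0.5092 -0.2322  0.3102  0.0206] 0.22956758737564087
[ 0.5081 -0.2341  0.3228  0.0573] 0.26123127341270447
[ 0.5086 -0.2331  0.3088  0.0259] 0.22734598815441132
[ 0.5087 -0.2329  0.3108  0.0291] 0.22682815790176392
[0.529  0.2374 0.1752] 0.9637224833170573
[ 0.6248  0.2405 -0.07  ] 4.147197469075521
[0.5291 0.2375 0.1772] 0.9641335805257162
[0.529  0.2375 0.1767] 0.9638500213623047
```

```bash
python3 - <<'E'
from fit import *
E=(.5088,-.2328,.3105);a=.028;St=(.529,.2375,.1765)
for n,(r0,r1,c0,c1,k) in dict(scene=(130,310,200,460,3),side=(120,350,220,420,2.6)).items():
    im=cv2.resize(m[n+'_img'],None,fx=4,fy=4,interpolation=cv2.INTER_CUBIC)
    def pl(X,col,closed=True): cv2.polylines(im,[np.round((proj(n,X)+.5)*4).astype(np.int32)],closed,col,1)
    pl(place(BOX[[0,2,6,4]],*E),(255,0,0)); pl(place(BOX[[1,3,7,5]],*E),(255,0,0))
    pl(place(flapT(FL[[1,3,7,5]],a),*E),(0,255,0))
    pl(place(flapT(np.array([[-.17,-.045,.008],[-.17,-.045,.044],[-.17,.045,.044],[-.17,.045,.008]]),a),*E),(255,255,0))
    pl(place(np.array([[.08,.08,.004],[.08,-.08,.004],[-.08,-.08,.004],[-.08,.08,.004]]),*St),(0,0,255))
    C=box(.117,.18,-.045,.045,0,.167)
    pl(place(C[[0,2,6,4]],*St),(255,0,255));pl(place(C[[1,3,7,5]],*St),(255,0,255))
    pl(place(np.array([[0,0,.004],[.117,0,.004],[.117,0,.145]]),*St),(0,255,255),False)
    cv2.imwrite('pics/fit_%s.png'%n,cv2.cvtColor(cv2.resize(im[r0*4:r1*4,c0*4:c1*4],None,fx=k/4,fy=k/4,interpolation=cv2.INTER_AREA),cv2.COLOR_RGB2BGR))
E
```

```text
(no output)
```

View pics/fit_scene.png

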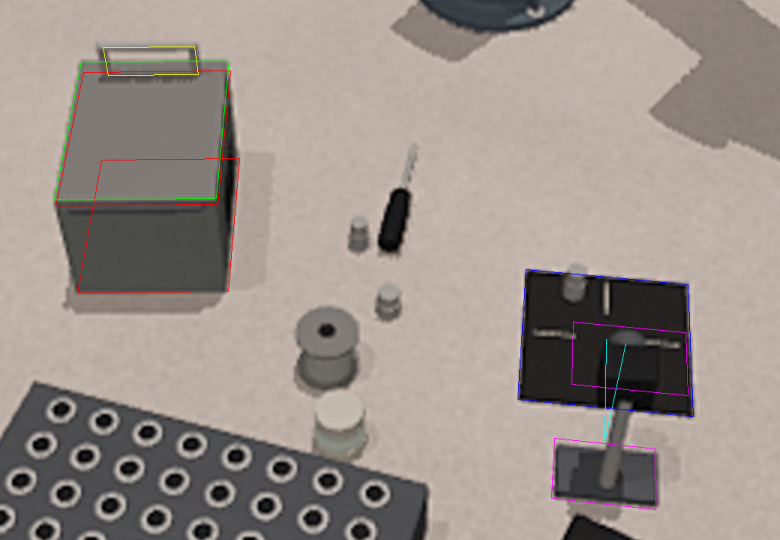

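View pics/fit_side.png

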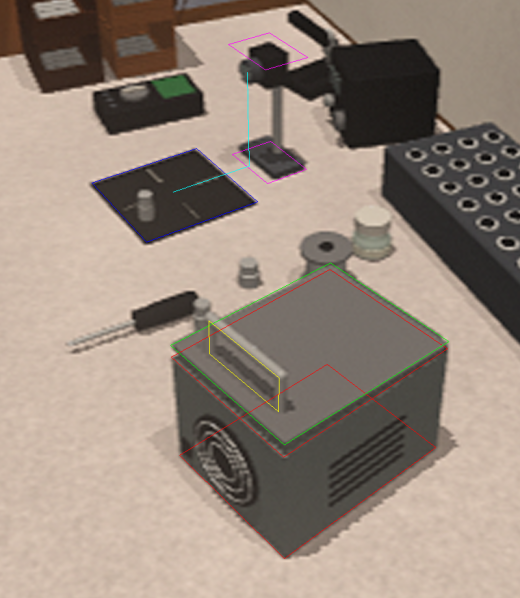

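The fit overlays line up well: extractor (0.509, -0.233, yaw 0.31), flap angle about 0.03, mat (0.529, 0.2375, yaw 0.177). Next I'll write a row-planning helper and head for the bar.

```bash
cat >> h.py <<'E'
from scipy.spatial.transform import Rotation as Rn
def pose():
    o=robot.get_obs(); R=Rn.from_quat(o['tool_rot']).as_matrix()
    return o, o['position'], np.arctan2(R[1,1],R[0,1])
def wrap(a): return (a+np.pi)%(2*np.pi)-np.pi
def rows(wps, psi_t, step=.045, sp=.14, p0=None, psi0=None):
    """straight segments through wps; yaw (of tool y) goes along shortest way"""
    if p0 is None: o,p0,psi0=pose()
    p=np.array(p0,float); psi=psi0; out=[]
    for w in wps:
        w=np.array(w,float); n=max(1,int(np.ceil(np.linalg.norm(w-p)/step-1e-6)))
        d=(w-p)/n
        for _ in range(n):
            s=np.clip(wrap(psi_t-psi),-sp,sp)
            tx=np.array([-np.sin(psi),np.cos(psi),0]); ty=np.array([np.cos(psi),np.sin(psi),0])
            out.append(dict(x=round(float(d@tx)*1e3),y=round(float(d@ty)*1e3),z=round(float(-d[2])*1e3),spin=round(float(-s),3)))
            psi+=s
    while abs(wrap(psi_t-psi))>.003:
        s=np.clip(wrap(psi_t-psi),-sp,sp); out.append(dict(x=0,y=0,z=0,spin=round(float(-s),3))); psi+=s
    import json
    print(len(out)); 
    for i in range(0,len(out),8): print(json.dumps(out[i:i+8]).replace('"',"'"))
EX=(.5088,-.2328,.3105); ST=(.529,.2375,.1765)
def ex(x,y): c,s=np.cos(EX[2]),np.sin(EX[2]); return np.array([EX[0]+c*x-s*y,EX[1]+s*x+c*y])
def bar(a): 
    q=ex(.095-.17*np.cos(a)+.044*np.sin(a),0); return np.array([*q,.125+.17*np.sin(a)+.044*np.cos(a)])
E
python3 - <<'E'
from h import *
o,p,s=pose(); print(o['time'],p,s)
b=bar(.028); print(b)
rows([[.40,.42,.25],[.53,.1,.25],[b[0],b[1],.25]],.3105)
E
```

```text
1.35 [0.13744909 0.60968094 0.22255066] 1.3489729947946416
[ 0.43862281 -0.25531838  0.17374213]
44
[{'x': -37, 'y': -16, 'z': -3, 'spin': 0.14}, {'x': -39, 'y': -11, 'z': -3, 'spin': 0.14}, {'x': -40, 'y': -5, 'z': -3, 'spin': 0.14}, {'x': -40, 'y': 1, 'z': -3, 'spin': 0.14}, {'x': -40, 'y': 6, 'z': -3, 'spin': 0.14}, {'x': -39, 'y': 12, 'z': -3, 'spin': 0.14}, {'x': -37, 'y': 17, 'z': -3, 'spin': 0.14}, {'x': -34, 'y': 22, 'z': -3, 'spin': 0.058}]
[{'x': -40, 'y': 15, 'z': -2, 'spin': -0.0}, {'x': -40, 'y': 15, 'z': -2, 'spin': -0.0}, {'x': -40, 'y': 15, 'z': -2, 'spin': -0.0}, {'x': -40, 'y': 15, 'z': -2, 'spin': -0.0}, {'x': -40, 'y': 15, 'z': -2, 'spin': -0.0}, {'x': -40, 'y': 15, 'z': -2, 'spin': -0.0}, {'x': -40, 'y': 15, 'z': -2, 'spin': -0.0}, {'x': -40, 'y': 15, 'z': -2, 'spin': -0.0}]
[{'x': -40, 'y': 15, 'z': -2, 'spin': -0.0}, {'x': -40, 'y': 15, 'z': -2, 'spin': -0.0}, {'x': -40, 'y': 15, 'z': -2, 'spin': -0.0}, {'x': -40, 'y': 15, 'z': -2, 'spin': -0.0}, {'x': -40, 'y': 15, 'z': -2, 'spin': -0.0}, {'x': -40, 'y': 15, 'z': -2, 'spin': -0.0}, {'x': -40, 'y': 15, 'z': -2,
[... 221 characters left out ...]
n': -0.0}, {'x': -44, 'y': 1, 'z': -1, 'spin': -0.0}, {'x': -44, 'y': 1, 'z': -1, 'spin': -0.0}, {'x': -44, 'y': 1, 'z': -1, 'spin': -0.0}, {'x': -44, 'y': 1, 'z': -1, 'spin': -0.0}]
[{'x': -44, 'y': 1, 'z': -1, 'spin': -0.0}, {'x': -44, 'y': 1, 'z': -1, 'spin': -0.0}, {'x': -44, 'y': 1, 'z': -1, 'spin': -0.0}, {'x': -44, 'y': 1, 'z': -1, 'spin': -0.0}, {'x': -44, 'y': 1, 'z': -1, 'spin': -0.0}, {'x': -44, 'y': 1, 'z': -1, 'spin': -0.0}, {'x': -44, 'y': 1, 'z': -1, 'spin': -0.0}, {'x': -44, 'y': 1, 'z': -1, 'spin': -0.0}]
[{'x': -44, 'y': 1, 'z': -1, 'spin': -0.0}, {'x': -44, 'y': 1, 'z': -1, 'spin': -0.0}, {'x': -44, 'y': 1, 'z': -1, 'spin': -0.0}, {'x': -44, 'y': 1, 'z': -1, 'spin': -0.0}]
```

```bash
sed -i 's/^            psi+=s$/            psi+=s; p=w/' h.py; python3 - <<'E'
from h import *
b=bar(.028)
rows([[.40,.42,.25],[.53,.1,.25],[b[0],b[1],.25]],.3105)
E
```

```text
25
[{'x': -37, 'y': -16, 'z': -3, 'spin': 0.14}, {'x': -39, 'y': -11, 'z': -3, 'spin': 0.14}, {'x': -40, 'y': -5, 'z': -3, 'spin': 0.14}, {'x': -40, 'y': 1, 'z': -3, 'spin': 0.14}, {'x': -40, 'y': 6, 'z': -3, 'spin': 0.14}, {'x': -39, 'y': 12, 'z': -3, 'spin': 0.14}, {'x': -37, 'y': 17, 'z': -3, 'spin': 0.14}, {'x': -34, 'y': 22, 'z': -3, 'spin': 0.058}]
[{'x': -43, 'y': 3, 'z': 0, 'spin': -0.0}, {'x': -43, 'y': 3, 'z': 0, 'spin': -0.0}, {'x': -43, 'y': 3, 'z': 0, 'spin': -0.0}, {'x': -43, 'y': 3, 'z': 0, 'spin': -0.0}, {'x': -43, 'y': 3, 'z': 0, 'spin': -0.0}, {'x': -43, 'y': 3, 'z': 0, 'spin': -0.0}, {'x': -43, 'y': 3, 'z': 0, 'spin': -0.0}, {'x': -43, 'y': 3, 'z': 0, 'spin': -0.0}]
[{'x': -34, 'y': -22, 'z': 0, 'spin': -0.0}, {'x': -34, 'y': -22, 'z': 0, 'spin': -0.0}, {'x': -34, 'y': -22, 'z': 0, 'spin': -0.0}, {'x': -34, 'y': -22, 'z': 0, 'spin': -0.0}, {'x': -34, 'y': -22, 'z': 0, 'spin': -0.0}, {'x': -34, 'y': -22, 'z': 0, 'spin': -0.0}, {'x': -34, 'y': -22, 'z': 0, 'spin': -0.0}, {'x': -34, 'y': -22, 'z': 0, 'spin': -0.0}]
[{'x': -34, 'y': -22, 'z': 0, 'spin': -0.0}]
```

Emit:
{"method": "play_rows", "body": {
  "commands": [
    {"x": -37, "y": -16, "z": -3, "spin": 0.14},
    {"x": -39, "y": -11, "z": -3, "spin": 0.14},
    {"x": -40, "y": -5, "z": -3, "spin": 0.14},
    {"x": -40, "y": 1, "z": -3, "spin": 0.14},
    {"x": -40, "y": 6, "z": -3, "spin": 0.14},
    {"x": -39, "y": 12, "z": -3, "spin": 0.14},
    {"x": -37, "y": 17, "z": -3, "spin": 0.14},
    {"x": -34, "y": 22, "z": -3, "spin": 0.058}
  ]
}}

```text
time: 2.15
position: [0.4008, 0.413, 0.247]
tool_rot: [0.602, 0.799, 0.002, -0.001]
ft_force: [-0.0, 1.2, 0.0]
grip_width: 0.087
```

Emit:
{"method": "play_rows", "body": {
  "commands": [
    {"x": -43, "y": 3, "z": 0, "spin": 0},
    {"x": -43, "y": 3, "z": 0, "spin": 0},
    {"x": -43, "y": 3, "z": 0, "spin": 0},
    {"x": -43, "y": 3, "z": 0, "spin": 0},
    {"x": -43, "y": 3, "z": 0, "spin": 0},
    {"x": -43, "y": 3, "z": 0, "spin": 0},
    {"x": -43, "y": 3, "z": 0, "spin": 0},
    {"x": -43, "y": 3, "z": 0, "spin": 0}
  ]
}}

```text
time: 2.95
position: [0.527, 0.0775, 0.2479]
tool_rot: [0.602, 0.798, 0.006, 0.002]
ft_force: [0.2, 0.2, -1.1]
grip_width: 0.087
```

Emit:
{"method": "play_rows", "body": {
  "commands": [
    {"x": -34, "y": -22, "z": 0, "spin": 0},
    {"x": -34, "y": -22, "z": 0, "spin": 0},
    {"x": -34, "y": -22, "z": 0, "spin": 0},
    {"x": -34, "y": -22, "z": 0, "spin": 0},
    {"x": -34, "y": -22, "z": 0, "spin": 0},
    {"x": -34, "y": -22, "z": 0, "spin": 0},
    {"x": -34, "y": -22, "z": 0, "spin": 0}
  ]
}}

```text
time: 3.65
position: [0.4457, -0.2065, 0.2466]
tool_rot: [0.603, 0.798, 0.008, 0.007]
ft_force: [0.5, -0.1, -0.4]
grip_width: 0.0872
```

```bash
python3 - <<'E'
from h import *
o,p,s=pose(); print(o['time'],p,s,o['q'])
q=cams.camera('wrist'); save(q,'w1.png'); 
b=bar(.028)
rows([[b[0],b[1],.22]],.3105)
E
```

```text
3.65 [ 0.44567577 -0.20650585  0.24655903] 0.2771241523564012 [-0.67196016  0.30924181  1.74245399  0.01795832  1.07719951 -0.95748087]
2
[{'x': -19, 'y': -9, 'z': 13, 'spin': -0.037}, {'x': -19, 'y': -9, 'z': 13, 'spin': -0.0}]
```

View pics/w1.png

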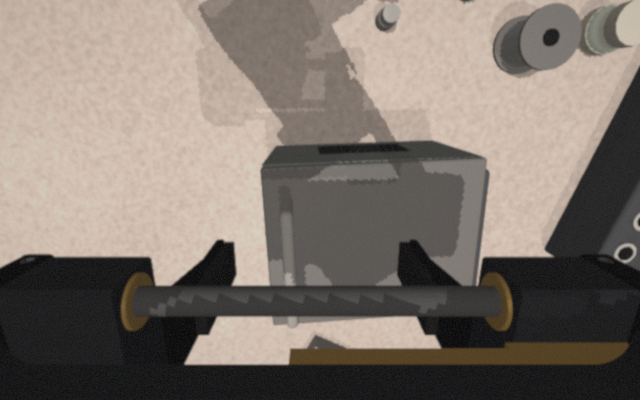

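Wrist shot: the handle bar runs from (285,180) to (292,325), almost parallel to image vertical, so the yaw agrees. Next: line up and descend.

Emit:
{"method": "play_rows", "body": {
  "commands": [
    {"x": -19, "y": -9, "z": 13, "spin": -0.037},
    {"x": -19, "y": -9, "z": 13, "spin": 0},
    {"x": 0, "y": 0, "z": 0, "spin": 0}
  ]
}}

```text
time: 4.0
position: [0.4387, -0.2597, 0.2211]
tool_rot: [0.591, 0.807, 0.005, 0.01]
ft_force: [-0.3, 1.9, 0.8]
grip_width: 0.087
```

```bash
python3 - <<'E'
from h import *
o,p,s=pose(); R=Rn.from_quat(o['tool_rot']).as_matrix(); print(o['time'],p,s,R[:,2],o['q'],o['joint_velocities'])
q=cams.camera('wrist'); save(q,'w2.png')
b=bar(.028)
# project bar ends into the wrist image
T=np.eye(4);T[:3,:3]=R;T[:3,3]=p
C=T@q['mount']
for y in(-.045,.045):
    w=ex(.095-.17,y); X=np.array([*w,b[2],1]); c=np.linalg.inv(C)@X
    print(q['cx']+q['fx']*c[0]/-c[2], q['cy']+q['fy']*-c[1]/-c[2])
rows([[b[0],b[1],.157]],.3105,step=.03)
E
```

```text
4.0 [ 0.43870749 -0.25967857  0.22112078] 0.3064219317076077 [ 0.02255385 -0.00467407 -0.9997347 ] [-0.7614276   0.36644628  1.73504678  0.0142867   1.02059184 -1.07508765] [ 0.01931757 -0.03102635  0.00671655  0.02702262  0.02918097  0.00896703]
313.26909277703703 279.9601474169905
312.3113480207814 152.9462496541617
3
[{'x': 1, 'y': 0, 'z': 22, 'spin': -0.003}, {'x': 1, 'y': 0, 'z': 22, 'spin': -0.0}, {'x': 1, 'y': 0, 'z': 22, 'spin': -0.0}]
```

View pics/w2.png

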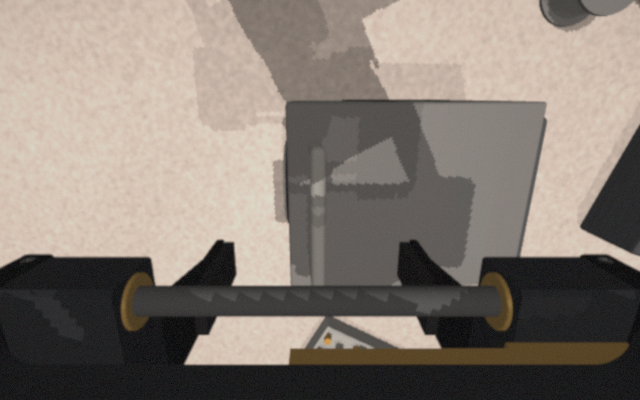

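The bar appears at column ~317 against a predicted 313, which is under 2 mm. Descend, then close.

Emit:
{"method": "play_rows", "body": {
  "commands": [
    {"x": 1, "y": 0, "z": 22, "spin": -0.003},
    {"x": 1, "y": 0, "z": 22, "spin": 0},
    {"x": 1, "y": 0, "z": 20, "spin": 0}
  ]
}}

```text
time: 4.35
position: [0.4429, -0.2553, 0.1606]
tool_rot: [0.589, 0.808, 0.005, 0.015]
ft_force: [0.2, -0.2, -0.8]
grip_width: 0.0867
```

Emit:
{"method": "play_rows", "body": {
  "commands": [
    {"x": 0, "y": 0, "z": 0, "spin": 0},
    {"x": 0, "y": 0, "z": 0, "spin": 0},
    {"x": 0, "y": 0, "z": 0, "spin": 0},
    {"x": 0, "y": 0, "z": 0, "spin": 0},
    {"x": 0, "y": 0, "z": 0, "spin": 0},
    {"x": 0, "y": 0, "z": 0, "spin": 0}
  ],
  "grip": 0,
  "newtons": 12
}}

```text
time: 4.95
position: [0.4445, -0.2522, 0.1636]
tool_rot: [0.588, 0.809, 0.006, 0.016]
ft_force: [0.4, -0.5, 0.6]
grip_width: 0.0467
```

```bash
python3 - <<'E'
from h import *
o,p,s=pose(); R=Rn.from_quat(o['tool_rot']).as_matrix(); print(o['time'],p,s,R[:,2],o['grip_width'],o['ft_force'])
q=cams.camera('side'); cv2.imwrite('pics/s2.png',cv2.cvtColor(cv2.resize(q['img'][100:350,200:480],None,fx=2.4,fy=2.4),cv2.COLOR_RGB2BGR))
E
```

```text
4.95 [ 0.44449265 -0.25221023  0.16361627] 0.31486738271368997 [ 0.03285038 -0.00988684 -0.99941138] 0.046739307515806676 [ 0.39545894 -0.49491532  0.59150105]
```

View pics/s2.png

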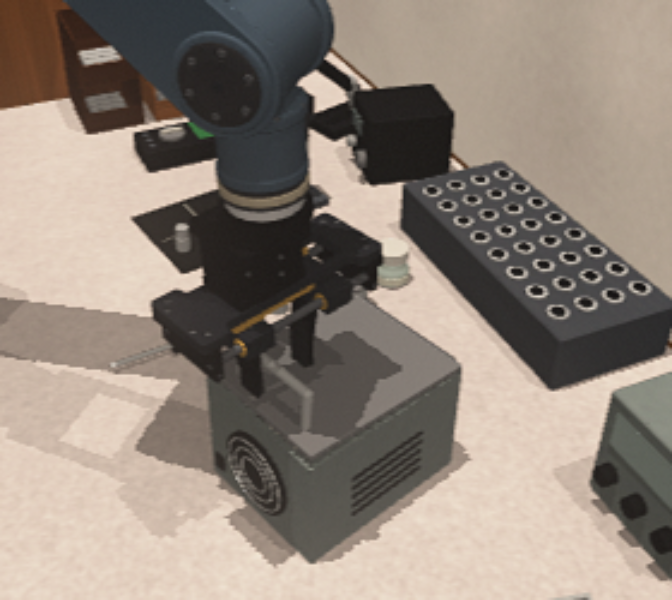

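```bash
python3 - <<'E'
from h import *
for i in range(6):
    o,p,s=pose(); R=Rn.from_quat(o['tool_rot']).as_matrix(); print(o['time'],p.round(4),s.round(4),R[:,2].round(4),o['grip_width'].round(4),o['q'].round(4),o['ft_force'].round(1))
    q=cams.camera('side')
E
```

```text
Traceback (most recent call last):
AttributeError: 'float' object has no attribute 'round'
```

```bash
sed -i 's/return o, o/o["grip_width"]=np.float64(o["grip_width"]); return o, o/' h.py; python3 - <<'E'
from h import *
for i in range(8):
    o,p,s=pose(); R=Rn.from_quat(o['tool_rot']).as_matrix(); print(o['time'],p.round(4),s.round(4),R[:,2].round(4),o['grip_width'].round(4),o['q'].round(4),o['ft_force'].round(1))
    q=cams.camera('side')
E
```

```text
5.0 [ 0.4445 -0.2522  0.1636] 0.3148 [ 0.0329 -0.0099 -0.9994] 0.0428 [-0.7442  0.4494  1.801   0.0198  0.8604 -1.0715] [ 0.4 -0.1  0.5]
5.05 [ 0.4444 -0.2522  0.1634] 0.3148 [ 0.0326 -0.0097 -0.9994] 0.0391 [-0.7444  0.4497  1.8012  0.0197  0.8603 -1.0715] [-0.2  0.3 -1.1]
5.1 [ 0.4443 -0.2521  0.1632] 0.3148 [ 0.0322 -0.0094 -0.9994] 0.0351 [-0.7444  0.45    1.8014  0.0197  0.8603 -1.0715] [0.4 0.7 0.3]
5.15 [ 0.4442 -0.2521  0.1631] 0.3147 [ 0.032  -0.0091 -0.9994] 0.0312 [-0.7444  0.4502  1.8015  0.0198  0.8603 -1.0715] [ 0.3  0.8 -0.1]
5.2 [ 0.4441 -0.252   0.163 ] 0.3147 [ 0.0318 -0.009  -0.9995] 0.027 [-0.7444  0.4504  1.8016  0.0197  0.8602 -1.0715] [ 0.4 -0.4  0.7]
5.25 [ 0.4441 -0.252   0.1629] 0.3147 [ 0.0316 -0.0088 -0.9995] 0.0232 [-0.7444  0.4505  1.8017  0.0197  0.8602 -1.0715] [-0.9 -0.4  0.7]
5.3 [ 0.4438 -0.252   0.1628] 0.3151 [ 0.0308 -0.0089 -0.9995] 0.0188 [-0.7445  0.4506  1.8018  0.0189  0.8606 -1.0715] [-9.5 -4.2  2.1]
5.35 [ 0.4419 -0.2525  0.1627] 0.3175 [ 0.0262 -0.0099 -0.9996] 0.0145 [-0.7454  0.4504  1.8027  0.0138  0.8626 -1.0715] [-13.   -7.7   4.5]
```

Emit:
{"method": "play_rows", "body": {
  "commands": [
    {"x": -1, "y": -4, "z": 5, "spin": 0}
  ]
}}

```text
time: 5.5
position: [0.4374, -0.2543, 0.1576]
tool_rot: [0.587, 0.81, 0.004, 0.012]
ft_force: [14.0, 10.8, -3.6]
grip_width: 0.0096
```

```bash
cat >> h.py <<'E'
def hold(n,v=True):
    for i in range(n): q=cams.camera('side')
    o,p,s=pose(); R=Rn.from_quat(o['tool_rot']).as_matrix(); print('t',round(o['time'],2),p.round(4),'psi',round(float(s),4),'tz',R[:,2].round(4),'gw',o['grip_width'].round(4),o['q'].round(3),o['ft_force'].round(1),o['moment'].round(2))
    return o,p,s
E
python3 - <<'E'
from h import *
hold(1);hold(2)
E
```

```text
t 5.55 [ 0.4373 -0.2542  0.1567] psi 0.3163 tz [ 0.0246 -0.0077 -0.9997] gw 0.0093 [-0.755  0.457  1.814  0.015  0.847 -1.081] [ 4.5  3.2 -2. ] [ 0.44 -0.71  0.04]
t 5.65 [ 0.4373 -0.2541  0.1568] psi 0.3175 tz [ 0.0235 -0.0081 -0.9997] gw 0.0094 [-0.754  0.457  1.813  0.014  0.848 -1.08 ] [ 3.9  3.2 -3. ] [ 0.44 -0.55  0.02]
```

```bash
cat >> h.py <<'E'
def arc(n,da,amax=1.87):
    o,p,s=pose(); R=Rn.from_quat(o['tool_rot']).as_matrix()
    g=p-.0187*R[:,2]; c,sn=np.cos(EX[2]),np.sin(EX[2])
    d=g[:2]-np.array(EX[:2]); xe=c*d[0]+sn*d[1]; ye=-sn*d[0]+c*d[1]
    hx,hz=xe-.095,g[2]-.125; a=np.arctan2(hz,-hx)-np.arctan2(.044,.17)
    print('t',round(o['time'],2),'angle',a.round(3),'r',np.hypot(hx,hz).round(4),'ye',ye.round(4),'psi',s.round(3),'tz',R[:,2].round(3),'F',o['ft_force'].round(1),'gw',o['grip_width'].round(4))
    out=[];r=np.hypot(hx,hz);b=a
    for i in range(n):
        b2=min(b+da,amax); t0=b+.2533;t1=b2+.2533; r2=.1756
        dx=-r2*np.cos(t1)+r*np.cos(t0); dz=r2*np.sin(t1)-r*np.sin(t0)
        if i: pass
        r=.1756;b=b2
        # tool axes with tilt
        v=R.T@np.array([c*dx,sn*dx,dz])*1e3
        out.append(dict(x=round(v[0]),y=round(v[1],0),z=round(v[2],0),spin=0))
    print(out)
E
python3 - <<'E'
from h import *
arc(8,.12)
E
```

```text
t 5.65 angle 0.036 r 0.1773 ye 0.0018 psi 0.317 tz [ 0.024 -0.008 -1.   ] F [ 3.9  3.2 -3. ] gw 0.0094
[{'x': 0, 'y': np.float64(9.0), 'z': np.float64(-19.0), 'spin': 0}, {'x': 0, 'y': np.float64(10.0), 'z': np.float64(-19.0), 'spin': 0}, {'x': 0, 'y': np.float64(12.0), 'z': np.float64(-17.0), 'spin': 0}, {'x': 0, 'y': np.float64(14.0), 'z': np.float64(-16.0), 'spin': 0}, {'x': 0, 'y': np.float64(16.0), 'z': np.float64(-14.0), 'spin': 0}, {'x': 0, 'y': np.float64(17.0), 'z': np.float64(-12.0), 'spin': 0}, {'x': 0, 'y': np.float64(19.0), 'z': np.float64(-10.0), 'spin': 0}, {'x': 0, 'y': np.float64(20.0), 'z': np.float64(-7.0), 'spin': 0}]
```

Emit:
{"method": "play_rows", "body": {
  "commands": [
    {"x": 0, "y": 7, "z": -19, "spin": 0},
    {"x": 0, "y": 9, "z": -19, "spin": 0},
    {"x": 0, "y": 11, "z": -17, "spin": 0}
  ]
}}

```text
time: 5.95
position: [0.46, -0.2467, 0.21]
tool_rot: [0.587, 0.81, 0.002, 0.009]
ft_force: [-0.6, -1.2, -2.7]
grip_width: 0.0095
```

```bash
python3 - <<'E'
from h import *
arc(8,.12)
E
```

```text
t 5.95 angle 0.365 r 0.179 ye 0.0019 psi 0.316 tz [ 0.017 -0.008 -1.   ] F [-0.6 -1.2 -2.7] gw 0.0095
[{'x': 0, 'y': np.float64(16.0), 'z': np.float64(-14.0), 'spin': 0}, {'x': 0, 'y': np.float64(15.0), 'z': np.float64(-14.0), 'spin': 0}, {'x': 0, 'y': np.float64(17.0), 'z': np.float64(-13.0), 'spin': 0}, {'x': 0, 'y': np.float64(18.0), 'z': np.float64(-10.0), 'spin': 0}, {'x': 0, 'y': np.float64(19.0), 'z': np.float64(-8.0), 'spin': 0}, {'x': 0, 'y': np.float64(20.0), 'z': np.float64(-6.0), 'spin': 0}, {'x': 0, 'y': np.float64(21.0), 'z': np.float64(-3.0), 'spin': 0}, {'x': 0, 'y': np.float64(21.0), 'z': np.float64(-1.0), 'spin': 0}]
```

Works well; continue along the arc.

Emit:
{"method": "play_rows", "body": {
  "commands": [
    {"x": 0, "y": 14, "z": -14, "spin": 0},
    {"x": 0, "y": 15, "z": -14, "spin": 0},
    {"x": 0, "y": 17, "z": -13, "spin": 0},
    {"x": 0, "y": 18, "z": -10, "spin": 0}
  ]
}}

```text
time: 6.35
position: [0.5127, -0.23, 0.2638]
tool_rot: [0.586, 0.81, -0.008, 0.003]
ft_force: [-5.1, -2.2, 5.6]
grip_width: 0.0094
```

```bash
python3 - <<'E'
from h import *
arc(8,.12)
E
```

```text
t 6.35 angle 0.797 r 0.1816 ye 0.0017 psi 0.318 tz [-0.004 -0.016 -1.   ] F [-5.1 -2.2  5.6] gw 0.0094
[{'x': 0, 'y': np.float64(22.0), 'z': np.float64(-4.0), 'spin': 0}, {'x': 0, 'y': np.float64(20.0), 'z': np.float64(-7.0), 'spin': 0}, {'x': 0, 'y': np.float64(21.0), 'z': np.float64(-5.0), 'spin': 0}, {'x': 0, 'y': np.float64(21.0), 'z': np.float64(-2.0), 'spin': 0}, {'x': 0, 'y': np.float64(21.0), 'z': np.float64(0.0), 'spin': 0}, {'x': 0, 'y': np.float64(21.0), 'z': np.float64(3.0), 'spin': 0}, {'x': 0, 'y': np.float64(20.0), 'z': np.float64(5.0), 'spin': 0}, {'x': 0, 'y': np.float64(20.0), 'z': np.float64(8.0), 'spin': 0}]
```

Emit:
{"method": "play_rows", "body": {
  "commands": [
    {"x": 0, "y": 21, "z": -5, "spin": 0},
    {"x": 0, "y": 20, "z": -6, "spin": 0},
    {"x": 0, "y": 21, "z": -3, "spin": 0},
    {"x": 0, "y": 21, "z": 0, "spin": 0}
  ]
}}

```text
time: 6.75
position: [0.5886, -0.2066, 0.2855]
tool_rot: [0.587, 0.81, -0.014, 0.003]
ft_force: [-1.7, 0.7, 6.2]
grip_width: 0.0094
```

```bash
python3 - <<'E'
from h import *
arc(8,.12)
E
```

```text
t 6.75 angle 1.258 r 0.1795 ye 0.001 psi 0.317 tz [-0.012 -0.026 -1.   ] F [-1.7  0.7  6.2] gw 0.0094
[{'x': 0, 'y': np.float64(21.0), 'z': np.float64(3.0), 'spin': 0}, {'x': 0, 'y': np.float64(21.0), 'z': np.float64(2.0), 'spin': 0}, {'x': 0, 'y': np.float64(21.0), 'z': np.float64(5.0), 'spin': 0}, {'x': 0, 'y': np.float64(20.0), 'z': np.float64(7.0), 'spin': 0}, {'x': 0, 'y': np.float64(19.0), 'z': np.float64(9.0), 'spin': 0}, {'x': 0, 'y': np.float64(2.0), 'z': np.float64(1.0), 'spin': 0}, {'x': 0, 'y': np.float64(0.0), 'z': np.float64(0.0), 'spin': 0}, {'x': 0, 'y': np.float64(0.0), 'z': np.float64(0.0), 'spin': 0}]
```

Emit:
{"method": "play_rows", "body": {
  "commands": [
    {"x": 0, "y": 21, "z": 2, "spin": 0},
    {"x": 0, "y": 21, "z": 3, "spin": 0},
    {"x": 0, "y": 21, "z": 6, "spin": 0},
    {"x": 0, "y": 19, "z": 8, "spin": 0}
  ]
}}

```text
time: 7.15
position: [0.6687, -0.1811, 0.2682]
tool_rot: [0.587, 0.81, -0.015, 0.004]
ft_force: [-1.1, 0.1, 0.7]
grip_width: 0.0095
```

```bash
python3 - <<'E'
from h import *
arc(3,.1)
hold(1)
E
```

```text
t 7.15 angle 1.743 r 0.1778 ye 0.0008 psi 0.316 tz [-0.011 -0.029 -1.   ] F [-1.1  0.1  0.7] gw 0.0095
[{'x': 0, 'y': np.float64(15.0), 'z': np.float64(10.0), 'spin': 0}, {'x': 0, 'y': np.float64(4.0), 'z': np.float64(2.0), 'spin': 0}, {'x': 0, 'y': np.float64(0.0), 'z': np.float64(0.0), 'spin': 0}]
t 7.2 [ 0.6718 -0.1802  0.2666] psi 0.3175 tz [-0.0073 -0.0279 -0.9996] gw 0.0096 [-0.41   0.588  1.187 -0.029  1.362 -0.721] [4.  2.5 3.7] [ 0.17 -0.58 -0.01]
```

Emit:
{"method": "play_rows", "body": {
  "commands": [
    {"x": 0, "y": 0, "z": 0, "spin": 0}
  ],
  "grip": 0.25
}}

```text
time: 7.3
position: [0.6723, -0.1798, 0.2659]
tool_rot: [0.586, 0.81, -0.013, 0.005]
ft_force: [-0.6, 0.3, 0.2]
grip_width: 0.0128
```

```bash
python3 - <<'E'
from h import *
hold(3)
E
```

```text
t 7.45 [ 0.6709 -0.1802  0.266 ] psi 0.3174 tz [-0.0091 -0.0274 -0.9996] gw 0.0194 [-0.41   0.588  1.189 -0.029  1.362 -0.722] [-0.7  0.1  0.2] [-0.1  -0.   -0.03]
```

Emit:
{"method": "play_rows", "body": {
  "commands": [
    {"x": 0, "y": 0, "z": -30, "spin": 0},
    {"x": 0, "y": 0, "z": -40, "spin": 0}
  ]
}}

```text
time: 7.65
position: [0.6662, -0.1777, 0.3297]
tool_rot: [0.587, 0.809, -0.016, -0.005]
ft_force: [1.1, -0.5, 1.1]
grip_width: 0.0217
```

```bash
python3 - <<'E'
from h import *
hold(1)
q=cams.camera('side'); cv2.imwrite('pics/s3.png',cv2.cvtColor(cv2.resize(q['img'][60:350,200:480],None,fx=2,fy=2),cv2.COLOR_RGB2BGR))
e=ex(-.02,0)
rows([[*e,.36]],.3105,step=.04)
E
```

```text
t 7.7 [ 0.6695 -0.179   0.3388] psi 0.3159 tz [-0.0125 -0.0264 -0.9996] gw 0.0213 [-0.409  0.537  1.088 -0.029  1.517 -0.724] [ 1.5 -0.3  4.7] [-0.08 -0.09 -0.05]
5
[{'x': 0, 'y': -38, 'z': -4, 'spin': 0.005}, {'x': 0, 'y': -38, 'z': -4, 'spin': -0.0}, {'x': 0, 'y': -38, 'z': -4, 'spin': -0.0}, {'x': 0, 'y': -38, 'z': -4, 'spin': -0.0}, {'x': 0, 'y': -38, 'z': -4, 'spin': -0.0}]
```

View pics/s3.png

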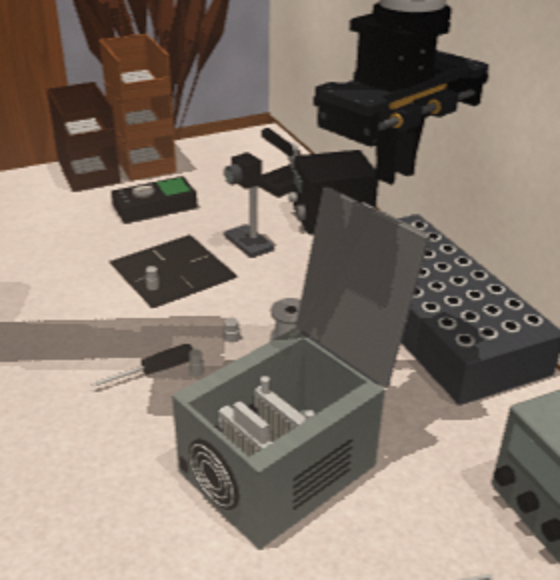

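The flap stays up, leaning back at about 1.76 rad. The rib plate is in the front slot (crop ≈(250,420)) and the two-peg spare is in the back slot. Now back over the front slot.

```bash
python3 - <<'E'
from h import *
e=ex(-.0,0);f=ex(-.042,0)
rows([[*e,.345],[*f,.26]],.3105,step=.042)
E
```

```text
8
[{'x': 0, 'y': -34, 'z': -1, 'spin': 0.005}, {'x': 0, 'y': -34, 'z': -1, 'spin': -0.0}, {'x': 0, 'y': -34, 'z': -1, 'spin': -0.0}, {'x': 0, 'y': -34, 'z': -1, 'spin': -0.0}, {'x': 0, 'y': -34, 'z': -1, 'spin': -0.0}, {'x': 0, 'y': -14, 'z': 28, 'spin': -0.0}, {'x': 0, 'y': -14, 'z': 28, 'spin': -0.0}, {'x': 0, 'y': -14, 'z': 28, 'spin': -0.0}]
```

Emit:
{"method": "play_rows", "body": {
  "commands": [
    {"x": 0, "y": -34, "z": -1, "spin": 0.005},
    {"x": 0, "y": -34, "z": -1, "spin": 0},
    {"x": 0, "y": -34, "z": -1, "spin": 0},
    {"x": 0, "y": -34, "z": -1, "spin": 0},
    {"x": 0, "y": -34, "z": -1, "spin": 0},
    {"x": 0, "y": -14, "z": 25, "spin": 0},
    {"x": 0, "y": -14, "z": 25, "spin": 0},
    {"x": 0, "y": -14, "z": 20, "spin": 0}
  ],
  "grip": 0.5
}}

```text
time: 8.55
position: [0.4559, -0.249, 0.2768]
tool_rot: [0.59, 0.807, -0.015, 0.008]
ft_force: [1.4, 0.0, -0.5]
grip_width: 0.0435
```

```bash
python3 - <<'E'
from h import *
o,p,s=hold(3)
q=cams.camera('wrist'); save(q,'w3.png'); o,p,s=pose()
R=Rn.from_quat(o['tool_rot']).as_matrix()
T=np.eye(4);T[:3,:3]=R;T[:3,3]=p
Ci=np.linalg.inv(T@q['mount'])
def pr(x,y,z):
    c=Ci@np.array([*ex(x,y),z,1]); return [round(q['cx']+q['fx']*c[0]/-c[2],1), round(q['cy']+q['fy']*-c[1]/-c[2],1)]
print('rib',[pr(-.042+a,b,.118) for a,b in((-.005,-.025),(.005,-.025),(.005,.025),(-.005,.025))])
print('pegs',[pr(.013,b,.112) for b in(-.038,.038)])
print('box',[pr(a,b,.125) for a,b in((-.095,.075),(.095,.075),(.095,-.075),(-.095,-.075))])
E
```

```text
t 8.7 [ 0.4562 -0.2486  0.2768] psi 0.307 tz [-0.0066 -0.0308 -0.9995] gw 0.0436 [-0.698  0.317  1.633 -0.03   1.177 -0.993] [0.5 0.2 0.7] [-0.05  0.03  0.04]
rib [[np.float64(323.7), np.float64(205.2)], [np.float64(333.6), np.float64(205.2)], [np.float64(334.3), np.float64(156.2)], [np.float64(324.0), np.float64(156.2)]]
pegs [[np.float64(381.3), np.float64(215.2)], [np.float64(386.1), np.float64(141.7)]]
box [[np.float64(270.9), np.float64(102.5)], [np.float64(483.7), np.float64(102.0)], [np.float64(460.8), np.float64(253.4)], [np.float64(277.5), np.float64(252.6)]]
```

View pics/w3.png

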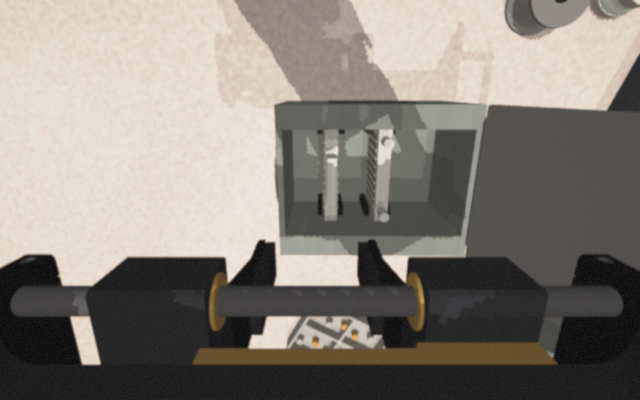

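```bash
python3 - <<'E'
import cv2
im=cv2.imread('pics/w3.png'); cv2.imwrite('pics/w3z.png',cv2.resize(im[95:260,270:410],None,fx=4,fy=4,interpolation=cv2.INTER_CUBIC)[:600])
E
```

```text
(no output)
```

View pics/w3z.png

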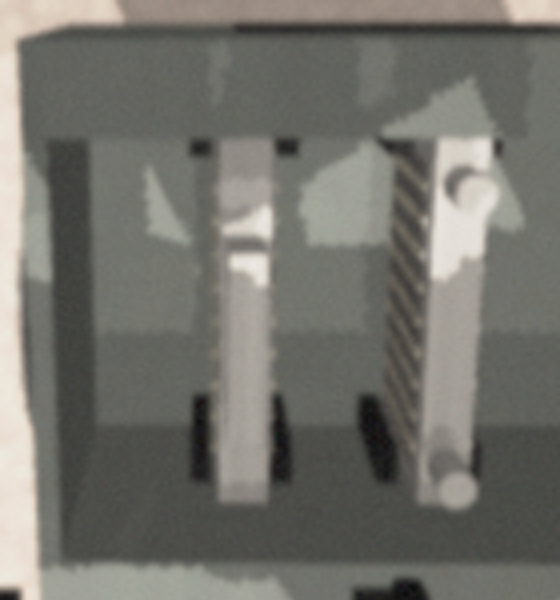

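```bash
cat >> h.py <<'E'
def lin(t,n):
    o,p,s=pose(); R=Rn.from_quat(o['tool_rot']).as_matrix()
    v=R.T@(np.array(t)-p)*1e3; print('total tool mm',v.round(1),'per row',(v/n).round(1))
E
python3 - <<'E'
from h import *
lin([*ex(-.0435,.001),.135],4)
_,p,s=pose(); print(s-EX[2])
E
```

```text
total tool mm [  5.4  12.  142.7] per row [ 1.3  3.  35.7]
-0.002687441120492129
```

Emit:
{"method": "play_rows", "body": {
  "commands": [
    {"x": 1, "y": 3, "z": 35, "spin": 0},
    {"x": 1, "y": 3, "z": 35, "spin": 0},
    {"x": 1, "y": 3, "z": 33, "spin": 0},
    {"x": 1, "y": 3, "z": 25, "spin": 0}
  ]
}}

```text
time: 9.15
position: [0.4797, -0.2525, 0.1568]
tool_rot: [0.59, 0.807, -0.015, 0.023]
ft_force: [0.5, -0.2, -0.5]
grip_width: 0.0437
```

```bash
python3 - <<'E'
from h import *
hold(2)
q=cams.camera('wrist'); save(q,'w4.png')
q=cams.camera('side'); cv2.imwrite('pics/s4.png',cv2.cvtColor(cv2.resize(q['img'][150:350,250:450],None,fx=3,fy=3),cv2.COLOR_RGB2BGR))
lin([*ex(-.0435,.001),.0965],2)
E
```

```text
t 9.25 [ 0.4783 -0.2513  0.1552] psi 0.3093 tz [ 0.0151 -0.0467 -0.9988] gw 0.0438 [-0.675  0.496  1.739 -0.035  0.867 -0.962] [-0.1  0.1 -0.9] [-0.08  0.05 -0.  ]
total tool mm [14.1 -9.6 60.8] per row [ 7.1 -4.8 30.4]
```

View pics/w4.png

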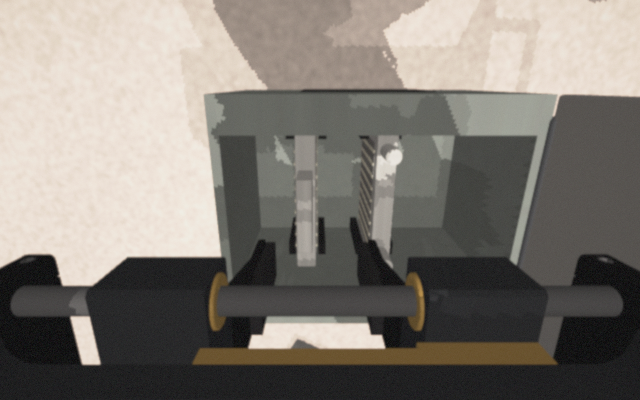

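View pics/s4.png

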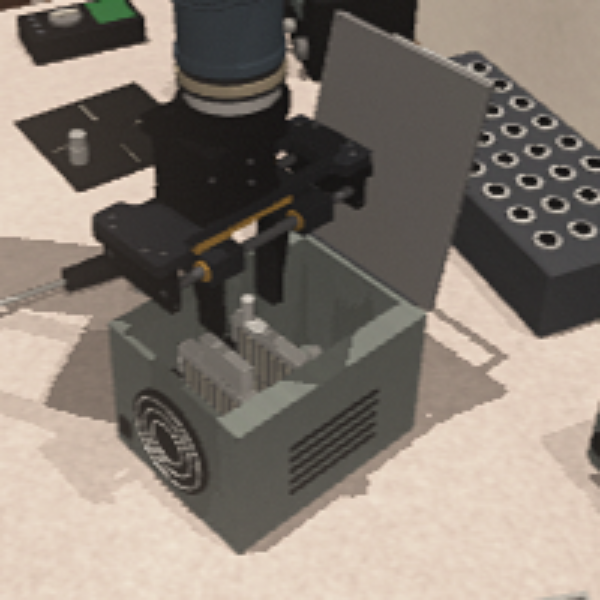

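The rib is between the fingers but off-centre, by about 10 mm across and 14 mm along. Correct it, then go down more gently.

Emit:
{"method": "play_rows", "body": {
  "commands": [
    {"x": 6, "y": -4, "z": 6, "spin": 0},
    {"x": 6, "y": -4, "z": 12, "spin": 0},
    {"x": 2, "y": -2, "z": 12, "spin": 0}
  ]
}}

```text
time: 9.65
position: [0.4703, -0.2465, 0.1331]
tool_rot: [0.589, 0.807, -0.015, 0.03]
ft_force: [-0.4, -0.7, 0.4]
grip_width: 0.0437
```

```bash
python3 - <<'E'
from h import *
hold(2)
lin([*ex(-.0435,.001),.0965],2)
E
```

```text
t 9.75 [ 0.4694 -0.2459  0.132 ] psi 0.3098 tz [ 0.0284 -0.0576 -0.9979] gw 0.0434 [-0.678  0.516  1.796 -0.039  0.771 -0.96 ] [ 0.  -0.1  0. ] [-0.07  0.09 -0.01]
total tool mm [ 3.7 -2.3 35.3] per row [ 1.9 -1.1 17.6]
```

Emit:
{"method": "play_rows", "body": {
  "commands": [
    {"x": 2, "y": -1, "z": 18, "spin": 0}
  ]
}}

```text
time: 9.85
position: [0.4705, -0.247, 0.1166]
tool_rot: [0.589, 0.807, -0.015, 0.032]
ft_force: [0.3, 1.1, -0.1]
grip_width: 0.0437
```

```bash
python3 - <<'E'
from h import *
hold(2)
lin([*ex(-.0435,.001),.0965],1)
E
```

```text
t 9.95 [ 0.4677 -0.2449  0.1137] psi 0.3097 tz [ 0.0271 -0.0566 -0.998 ] gw 0.0432 [-0.678  0.546  1.813 -0.041  0.726 -0.958] [-0.4  0.1 -0.9] [-0.06  0.06 -0.  ]
total tool mm [ 1.  -0.8 17.2] per row [ 1.  -0.8 17.2]
```

Holding between rows stops the tilt from building up. One last short descent, then close.

Emit:
{"method": "play_rows", "body": {
  "commands": [
    {"x": 1, "y": -1, "z": 17, "spin": 0}
  ]
}}

```text
time: 10.05
position: [0.4688, -0.2466, 0.0991]
tool_rot: [0.589, 0.807, -0.015, 0.031]
ft_force: [-0.3, 0.4, -1.6]
grip_width: 0.0435
```

```bash
python3 - <<'E'
from h import *
hold(2)
lin([*ex(-.0435,.001),.0965],1)
q=cams.camera('wrist'); save(q,'w5.png')
E
```

```text
t 10.15 [ 0.4663 -0.2449  0.0966] psi 0.3096 tz [ 0.0256 -0.0554 -0.9981] gw 0.0435 [-0.68   0.575  1.826 -0.043  0.686 -0.957] [ 0.   0.7 -0.4] [-0.03  0.06 -0.  ]
total tool mm [-0.5  0.6  0.1] per row [-0.5  0.6  0.1]
```

View pics/w5.png

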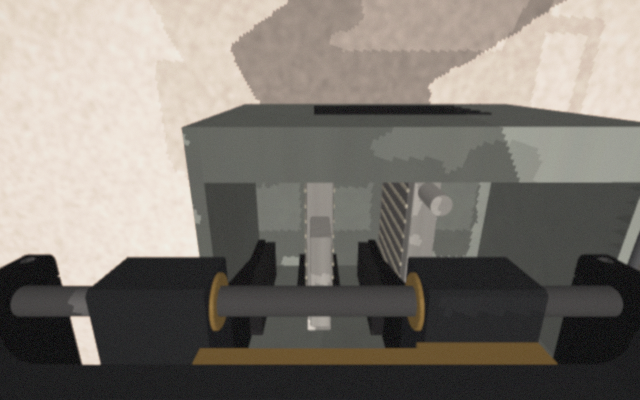

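Emit:
{"method": "play_rows", "body": {
  "commands": [
    {"x": 0, "y": 0, "z": 0, "spin": 0}
  ],
  "grip": 0,
  "newtons": 35
}}

```text
time: 10.3
position: [0.4673, -0.2456, 0.0982]
tool_rot: [0.589, 0.807, -0.015, 0.028]
ft_force: [0.3, -0.3, 0.8]
grip_width: 0.0404
```

```bash
python3 - <<'E'
from h import *
hold(9);o,p,s=hold(2)
R=Rn.from_quat(o['tool_rot']).as_matrix(); np.save('Rg.npy',R)
E
```

```text
t 10.75 [ 0.467  -0.2452  0.0973] psi 0.3094 tz [ 0.0272 -0.0564 -0.998 ] gw 0.0097 [-0.68   0.574  1.825 -0.042  0.686 -0.957] [-0.3  0.4  0.4] [ 0.09 -0.14  0.07]
t 10.85 [ 0.467  -0.2451  0.0973] psi 0.3095 tz [ 0.0271 -0.0563 -0.998 ] gw 0.01 [-0.68   0.574  1.825 -0.042  0.686 -0.957] [0.8 1.  2.1] [ 0.05 -0.07  0.02]
```

```bash
python3 - <<'E'
from h import *
o,p,s=pose(); lin(p+[0,0,.025],1)
E
```

```text
total tool mm [ -1.5   0.2 -25. ] per row [ -1.5   0.2 -25. ]
```

Emit:
{"method": "play_rows", "body": {
  "commands": [
    {"x": -1.5, "y": 0, "z": -25, "spin": 0}
  ]
}}

```text
time: 10.95
position: [0.4652, -0.2437, 0.12]
tool_rot: [0.59, 0.807, -0.014, 0.024]
ft_force: [-0.5, 0.7, -2.0]
grip_width: 0.0098
```

```bash
python3 - <<'E'
from h import *
hold(2)
lin([.467,-.2451,.148],1)
E
```

```text
t 11.05 [ 0.4681 -0.2462  0.124 ] psi 0.3098 tz [ 0.0306 -0.0592 -0.9978] gw 0.0097 [-0.68   0.528  1.807 -0.04   0.746 -0.961] [ 0.5 -0.9 -1.7] [-0.09  0.01  0.03]
total tool mm [ -0.2  -0.5 -24. ] per row [ -0.2  -0.5 -24. ]
```

Emit:
{"method": "play_rows", "body": {
  "commands": [
    {"x": -1, "y": -0.5, "z": -26, "spin": 0}
  ]
}}

```text
time: 11.15
position: [0.4651, -0.2442, 0.1474]
tool_rot: [0.589, 0.807, -0.015, 0.026]
ft_force: [-0.7, 0.4, -1.7]
grip_width: 0.0097
```

```bash
python3 - <<'E'
from h import *
hold(2)
lin([.467,-.2451,.18],1)
E
```

```text
t 11.25 [ 0.4685 -0.2469  0.1516] psi 0.31 tz [ 0.0345 -0.0625 -0.9974] gw 0.0098 [-0.68   0.481  1.787 -0.037  0.808 -0.965] [-0.3  0.8 -1.4] [-0.05  0.02 -0.03]
total tool mm [  0.1  -0.5 -28.4] per row [  0.1  -0.5 -28.4]
```

Emit:
{"method": "play_rows", "body": {
  "commands": [
    {"x": -1, "y": -0.5, "z": -28, "spin": 0},
    {"x": -1, "y": 0, "z": -28, "spin": 0}
  ]
}}

```text
time: 11.45
position: [0.4637, -0.2435, 0.2032]
tool_rot: [0.59, 0.807, -0.015, 0.027]
ft_force: [-0.4, -0.4, -1.1]
grip_width: 0.0096
```

```bash
python3 - <<'E'
from h import *
hold(2)
q=cams.camera('side'); cv2.imwrite('pics/s6.png',cv2.cvtColor(cv2.resize(q['img'][100:350,230:450],None,fx=2.4,fy=2.4),cv2.COLOR_RGB2BGR))
E
```

```text
t 11.55 [ 0.4657 -0.2449  0.2058] psi 0.3098 tz [ 0.0317 -0.0607 -0.9977] gw 0.0095 [-0.68   0.397  1.739 -0.034  0.943 -0.971] [-0.2 -0.3 -2.7] [-0.05  0.04  0.01]
```

View pics/s6.png

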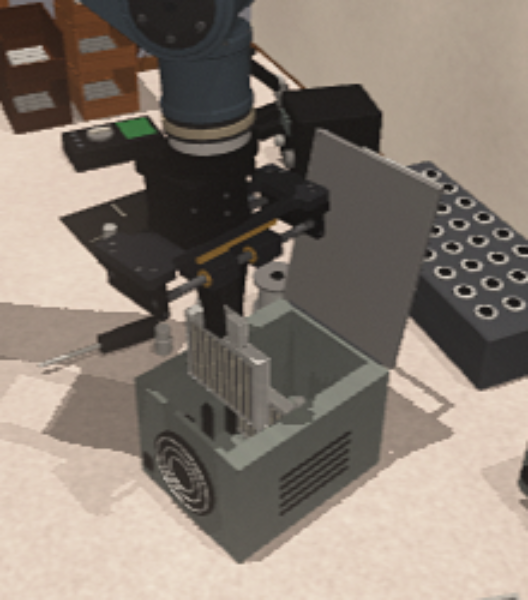

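```bash
cat >> h.py <<'E'
def rows2(wps, psi_t, step=.04, sp=.14):
    o,p,psi=pose(); R=Rn.from_quat(o['tool_rot']).as_matrix(); out=[]
    for w in wps:
        w=np.array(w,float); n=max(1,int(np.ceil(np.linalg.norm(w-p)/step-1e-6))); d=(w-p)/n
        for _ in range(n):
            s=-np.clip(wrap(psi_t-psi),-sp,sp); v=R.T@d*1e3
            out.append('{"x": %d, "y": %d, "z": %d, "spin": %.3f}'%(*np.round(v),s))
            psi-=s; R=R@Rn.from_rotvec([0,0,s]).as_matrix()
        p=w
    print(len(out),'rows, psi left',wrap(psi_t-psi))
    for i in range(0,len(out),8): print('['+', '.join(out[i:i+8])+']')
E
python3 - <<'E'
from h import *
o,p,s=pose()
rows2([[p[0],p[1],.275],[.425,-.10,.275]],s)
E
```

```text
6 rows, psi left 0.0
[{"x": -2, "y": 0, "z": -35, "spin": -0.000}, {"x": -2, "y": 0, "z": -35, "spin": -0.000}, {"x": 37, "y": 1, "z": -2, "spin": -0.000}, {"x": 37, "y": 1, "z": -2, "spin": -0.000}, {"x": 37, "y": 1, "z": -2, "spin": -0.000}, {"x": 37, "y": 1, "z": -2, "spin": -0.000}]
```

Emit:
{"method": "play_rows", "body": {
  "commands": [
    {"x": -2, "y": 0, "z": -35, "spin": 0},
    {"x": -2, "y": 0, "z": -35, "spin": 0},
    {"x": 35, "y": 1, "z": -2, "spin": 0},
    {"x": 37, "y": 1, "z": -2, "spin": 0},
    {"x": 37, "y": 1, "z": -2, "spin": 0},
    {"x": 33, "y": 1, "z": -2, "spin": 0}
  ]
}}

```text
time: 12.2
position: [0.4216, -0.1062, 0.2627]
tool_rot: [0.593, 0.805, -0.016, 0.021]
ft_force: [0.4, 0.7, -1.6]
grip_width: 0.0099
```

```bash
python3 - <<'E'
from h import *
o,p,s=hold(2)
rows2([[.529,.2375,.27]],ST[2])
E
```

```text
t 12.3 [ 0.4193 -0.1034  0.2621] psi 0.3054 tz [ 0.0118 -0.0476 -0.9988] gw 0.0094 [-0.475  0.2    1.855 -0.042  1.055 -0.76 ] [-0.4  0.5 -2.4] [-0.03  0.07 -0.03]
9 rows, psi left 0.0
[{"x": 32, "y": 23, "z": -3, "spin": 0.129}, {"x": 35, "y": 19, "z": -3, "spin": -0.000}, {"x": 35, "y": 19, "z": -3, "spin": -0.000}, {"x": 35, "y": 19, "z": -3, "spin": -0.000}, {"x": 35, "y": 19, "z": -3, "spin": -0.000}, {"x": 35, "y": 19, "z": -3, "spin": -0.000}, {"x": 35, "y": 19, "z": -3, "spin": -0.000}, {"x": 35, "y": 19, "z": -3, "spin": -0.000}]
[{"x": 35, "y": 19, "z": -3, "spin": -0.000}]
```

Emit:
{"method": "play_rows", "body": {
  "commands": [
    {"x": 32, "y": 23, "z": -3, "spin": 0.03},
    {"x": 33, "y": 22, "z": -3, "spin": 0.03},
    {"x": 34, "y": 21, "z": -3, "spin": 0.03},
    {"x": 34, "y": 20, "z": -3, "spin": 0.02},
    {"x": 35, "y": 19, "z": -3, "spin": 0.02},
    {"x": 35, "y": 19, "z": -3, "spin": 0}
  ]
}}

```text
time: 12.9
position: [0.4942, 0.1246, 0.2581]
tool_rot: [0.648, 0.761, -0.02, 0.015]
ft_force: [1.2, -1.7, -1.9]
grip_width: 0.0094
```

```bash
python3 - <<'E'
from h import *
o,p,s=hold(2)
rows2([[.529,.2375,.255]],ST[2])
E
```

```text
t 13.0 [0.4956 0.1272 0.2581] psi 0.1649 tz [ 4.000e-04 -4.780e-02 -9.989e-01] gw 0.01 [ 0.062  0.336  1.662 -0.052  1.147 -0.082] [-0.4 -0.7 -2.8] [-0.05  0.05  0.  ]
3 rows, psi left 0.0
[{"x": 34, "y": 17, "z": -1, "spin": -0.012}, {"x": 34, "y": 17, "z": -1, "spin": -0.000}, {"x": 34, "y": 17, "z": -1, "spin": -0.000}]
```

Emit:
{"method": "play_rows", "body": {
  "commands": [
    {"x": 34, "y": 17, "z": -1, "spin": -0.012},
    {"x": 34, "y": 17, "z": -1, "spin": 0},
    {"x": 30, "y": 15, "z": 0, "spin": 0}
  ]
}}

```text
time: 13.3
position: [0.5268, 0.2298, 0.2483]
tool_rot: [0.643, 0.765, -0.023, 0.014]
ft_force: [0.6, 0.0, -2.1]
grip_width: 0.01
```

```bash
cat >> h.py <<'E'
def plate(o):
    Rg=np.load('Rg.npy'); R=Rn.from_quat(o['tool_rot']).as_matrix()
    # plate frame at grasp: yaw=EX yaw, upright
    Rp=R@Rg.T@Rn.from_euler('z',EX[2]).as_matrix()
    print('plate up',Rp[:,2].round(4),'normal yaw',np.arctan2(Rp[1,0],Rp[0,0]).round(4),'target',ST[2])
    return Rp
E
python3 - <<'E'
from h import *
o,p,s=hold(3); plate(o)
lin([.529,.2375,.245],1)
for n,(a,b,c,d) in dict(side=(60,260,200,420),scene=(130,330,320,520)).items():
    q=cams.camera(n); cv2.imwrite('pics/%s7.png'%n,cv2.cvtColor(cv2.resize(q['img'][a:b,c:d],None,fx=2.8,fy=2.8,interpolation=cv2.INTER_CUBIC),cv2.COLOR_RGB2BGR))
E
```

```text
t 13.45 [0.5264 0.23   0.248 ] psi 0.1761 tz [-0.0092 -0.0536 -0.9985] gw 0.0092 [ 0.244  0.444  1.51  -0.053  1.21   0.087] [-0.5  0.4 -1.3] [-0.06  0.04 -0.  ]
plate up [ 0.0286 -0.0058  0.9996] normal yaw 0.1772 target 0.1765
total tool mm [7.1 3.9 2.5] per row [7.1 3.9 2.5]
```

View pics/side7.png

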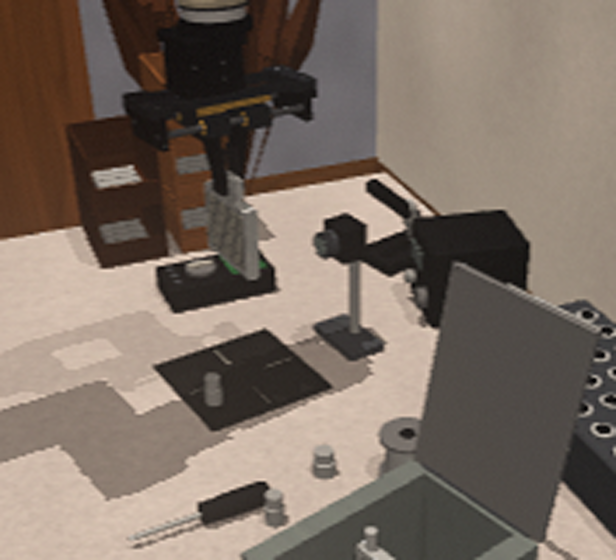

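View pics/scene7.png

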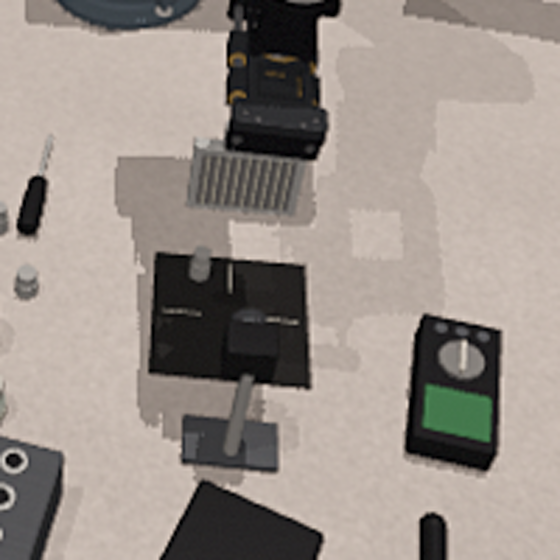

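Emit:
{"method": "play_rows", "body": {
  "commands": [
    {"x": 7, "y": 4, "z": 3, "spin": 0}
  ]
}}

```text
time: 13.65
position: [0.5283, 0.234, 0.2451]
tool_rot: [0.644, 0.765, -0.024, 0.014]
ft_force: [0.3, -0.2, -1.5]
grip_width: 0.0097
```

```bash
cat > chk.py <<'E'
from h import *
import fit
from scipy.optimize import minimize
P={n:cams.camera(n) for n in('scene','side')}
o,p,s=hold(3); Rp=plate(o); R=Rn.from_quat(o['tool_rot']).as_matrix()
print('tool y',R[:,1].round(4)); lin([.529,.2375,.243],1)
mm={}
for n,q in P.items():
    r=nets.outline_of(q,'filter'); print(n,[(round(d['conf'],2),np.round(d['pixel']),d['region'].sum()) for d in r[:3]])
    for k in('fx','fy','cx','cy','world_to_cam'): mm[n+'_'+k]=q[k]
    mm[n+'_f']=r[0]['region'].astype(np.float32); mm[n+'_img']=q['img']
fit.m=mm
PL=fit.box(-.007,.007,-.05,.05,0,.08); RIB=fit.box(-.005,.005,-.025,.025,.08,.106)
def tf(L,v): return L@Rn.from_euler('ZYX',v[3:6]).as_matrix().T+v[:3]
def cost(v,show=False):
    c=0
    for n in mm_n:
        M=fit.render(n,[tf(PL,v),tf(RIB,v)]); G=mm[n+'_f']
        # ignore region above the plate frame top (fingers hide the rib)
        c+=np.abs(M-G).sum()/G.sum()
    return c
mm_n=['scene','side']
v0=np.array([*(p-[0,0,.0853]),.1765,0.0,0.0]); v0[:2]=p[:2]
best=None
for d in ([0,0,0],[.05,.05,.03],[-.05,-.05,-.03]):
    v=v0.copy(); v[3:]+=d
    for k in range(2):
        S=np.vstack([v]+[v+e for e in np.diag([.008,.008,.008,.06,.05,.05])])
        r=minimize(cost,v,method='Nelder-Mead',options=dict(initial_simplex=S,maxiter=500,maxfev=600)); v=r.x
    if best is None or r.fun<best.fun: best=r
    print(r.x.round(4),round(r.fun,4))
for n,(a,b,c,d) in dict(side=(60,220,210,370),scene=(150,310,340,500)).items():
    im=cv2.resize(mm[n+'_img'],None,fx=4,fy=4,interpolation=cv2.INTER_CUBIC)
    B=tf(PL,best.x)
    for f in([0,2,6,4],[1,3,7,5],[0,1,3,2],[4,5,7,6]): cv2.polylines(im,[np.round((fit.proj(n,B[f])+.5)*4).astype(np.int32)],True,(255,0,0),1)
    cn=cv2.findContours(cv2.resize(mm[n+'_f'],None,fx=4,fy=4,interpolation=cv2.INTER_NEAREST).astype(np.uint8),cv2.RETR_EXTERNAL,cv2.CHAIN_APPROX_NONE)[0]
    cv2.drawContours(im,cn,-1,(0,255,0),1)
    cv2.imwrite('pics/%s8.png'%n,cv2.cvtColor(cv2.resize(im[a*4:b*4,c*4:d*4],None,fx=.9,fy=.9),cv2.COLOR_RGB2BGR))
E
python3 chk.py; python3 -c "
import cv2,numpy as np
cv2.imwrite('pics/both8.png',cv2.resize(np.hstack([cv2.imread('pics/side8.png'),cv2.imread('pics/scene8.png')]),(800,400)))"
```

```text
t 13.9 [0.5285 0.2352 0.2453] psi 0.1729 tz [-0.0097 -0.0542 -0.9985] gw 0.0099 [ 0.252  0.453  1.503 -0.054  1.21   0.099] [-0.2 -0.  -2.1] [-0.05  0.02 -0.04]
plate up [ 0.0289 -0.0053  0.9996] normal yaw 0.174 target 0.1765
tool y [ 0.9849  0.172  -0.0189]
total tool mm [2.3 1.  2.2] per row [2.3 1.  2.2]Traceback (most recent call last):
  File "chk.py", line 9, in <module>
    r=nets.outline_of(q,'filter'); print(n,[(round(d['conf'],2),np.round(d['pixel']),d['region'].sum()) for d in r[:3]])
ValueError: only the last four pictures can be asked about
[ WARN:0@0.022] global loadsave.cpp:275 findDecoder imread_('pics/side8.png'): can't open/read file: check file path/integrity
[ WARN:0@0.022] global loadsave.cpp:275 findDecoder imread_('pics/scene8.png'): can't open/read file: check file path/integrity
Traceback (most recent call last):
cv2.error: OpenCV(4.12.0) :-1: error: (-5:Bad argument) in function 'resize'
> Overload resolution failed:
>  - src data type = object is not supported
>  - Expected Ptr<cv::UMat> for argument 'src'
```

```bash
sed -i "s/hold(3)/hold(0)/; s/mm_n=\['scene','side'\]/mm_n=[n for n in P if n+'_f' in mm]/" chk.py; python3 chk.py; python3 -c "
import cv2,numpy as np
cv2.imwrite('pics/both8.png',cv2.resize(np.hstack([cv2.imread('pics/side8.png'),cv2.imread('pics/scene8.png')]),(800,400)))"
```

```text
t 14.0 [0.5285 0.2354 0.2455] psi 0.1732 tz [-0.0092 -0.0541 -0.9985] gw 0.0095 [ 0.253  0.452  1.502 -0.054  1.21   0.099] [ 0.9  0.1 -1.6] [-0.07  0.02 -0.02]
plate up [ 0.0285 -0.0054  0.9996] normal yaw 0.1743 target 0.1765
tool y [ 0.9849  0.1723 -0.0185]
total tool mm [2.2 0.9 2.4] per row [2.2 0.9 2.4]
scene [(0.84, array([409., 196.]), np.int64(863))]
side [(0.72, array([285., 141.]), np.int64(553))]
[0.5273 0.2339 0.1573 0.1741 0.0443 0.0201] 0.5126
[0.5258 0.2346 0.1565 0.1754 0.0789 0.0436] 0.5224
[ 0.5272  0.2329  0.1574  0.1763  0.0508 -0.0031] 0.511
```

View pics/both8.png

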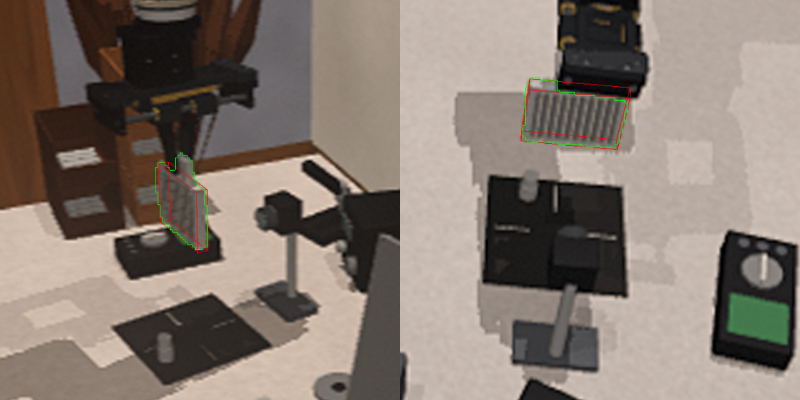

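The fit to the pictures puts the plate at (0.527, 0.234), underside 15 cm above the mat, yaw 0.175 (target 0.1765), with a lean of about 2°. There's time to spare, so I'll trim the lean: go up in held steps, then down in continuous rows, which swings the tip outward.

Emit:
{"method": "play_rows", "body": {
  "commands": [
    {"x": 1, "y": 1, "z": -30, "spin": 0}
  ]
}}

```text
time: 14.2
position: [0.5265, 0.2372, 0.2719]
tool_rot: [0.643, 0.765, -0.028, 0.011]
ft_force: [0.9, 0.4, -1.7]
grip_width: 0.0094
```

```bash
python3 - <<'E'
from h import *
o,p,s=hold(3); plate(o)
E
```

```text
t 14.35 [0.5312 0.2388 0.2773] psi 0.1736 tz [-0.0037 -0.0526 -0.9986] gw 0.0099 [ 0.257  0.423  1.458 -0.052  1.279  0.099] [-0.8  0.2 -1.7] [-0.05  0.05 -0.03]
plate up [ 0.023  -0.0069  0.9997] normal yaw 0.1747 target 0.1765
```

Emit:
{"method": "play_rows", "body": {
  "commands": [
    {"x": 1, "y": 1, "z": -30, "spin": 0}
  ]
}}

```text
time: 14.45
position: [0.5287, 0.2403, 0.3027]
tool_rot: [0.643, 0.765, -0.026, 0.012]
ft_force: [-1.1, 0.3, -2.7]
grip_width: 0.0101
```

```bash
python3 - <<'E'
from h import *
o,p,s=hold(3); plate(o)
rows2([[.530,.239,.248]],ST[2],step=.015)
E
```

```text
t 14.6 [0.533  0.2418 0.3081] psi 0.1738 tz [ 1.000e-04 -5.160e-02 -9.987e-01] gw 0.0098 [ 0.262  0.398  1.411 -0.051  1.346  0.099] [-0.4  0.1 -3.2] [0.02 0.07 0.01]
plate up [ 0.0191 -0.0078  0.9998] normal yaw 0.1749 target 0.1765
5 rows, psi left 0.0
[{"x": 0, "y": -1, "z": 12, "spin": -0.003}, {"x": 0, "y": -1, "z": 12, "spin": -0.000}, {"x": 0, "y": -1, "z": 12, "spin": -0.000}, {"x": 0, "y": -1, "z": 12, "spin": -0.000}, {"x": 0, "y": -1, "z": 12, "spin": -0.000}]
```

Emit:
{"method": "play_rows", "body": {
  "commands": [
    {"x": 0, "y": -1, "z": 12, "spin": -0.003},
    {"x": 0, "y": -1, "z": 12, "spin": 0},
    {"x": 0, "y": -1, "z": 12, "spin": 0},
    {"x": 0, "y": -1, "z": 12, "spin": 0},
    {"x": 0, "y": -1, "z": 12, "spin": 0}
  ]
}}

```text
time: 15.1
position: [0.5241, 0.236, 0.239]
tool_rot: [0.641, 0.767, -0.023, 0.015]
ft_force: [0.7, -0.1, -1.6]
grip_width: 0.0099
```

```bash
python3 chk.py; python3 -c "
import cv2,numpy as np
cv2.imwrite('pics/both9.png',cv2.resize(np.hstack([cv2.imread('pics/side8.png'),cv2.imread('pics/scene8.png')]),(800,400)))"
```

```text
t 15.2 [0.5224 0.2356 0.2376] psi 0.1769 tz [-0.0128 -0.0555 -0.9984] gw 0.0098 [ 0.256  0.455  1.522 -0.054  1.191  0.099] [-0.8 -0.6 -2. ] [-0.09  0.01 -0.02]
plate up [ 0.0323 -0.0039  0.9995] normal yaw 0.1779 target 0.1765
tool y [ 0.9842  0.1759 -0.0224]
total tool mm [ 0.5  6.7 -5.6] per row [ 0.5  6.7 -5.6]
scene [(0.94, array([410., 198.]), np.int64(807))]
side [(0.88, array([283., 146.]), np.int64(532))]
[ 0.5155  0.2322  0.1454  0.1896  0.1211 -0.0312] 0.5303
[ 0.5142  0.2318  0.1441  0.1831  0.1702 -0.0399] 0.5368
[ 0.5157  0.232   0.1449  0.1989  0.1354 -0.0329] 0.5358
```

View pics/both9.png

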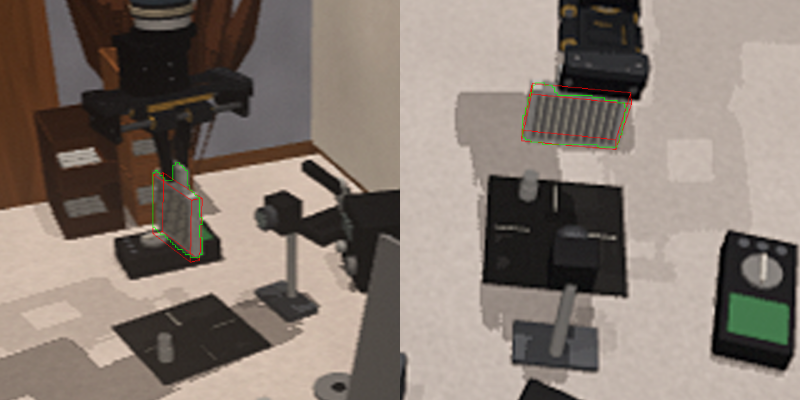

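```bash
sed -i "s|c+=np.abs(M-G).sum()/G.sum()|D=np.abs(M-G); D[(M>G)\&(cv2.dilate((mm[n+'_img'].max(2)<75).astype(np.uint8),np.ones((3,3)))>0)]=0; c+=D.sum()/G.sum()|; s|v0\[:2\]=p\[:2\]|v0[:2]=p[:2]-[.003,.002]|" chk.py; python3 chk.py; python3 - <<'E'
import cv2,numpy as np
a=cv2.imread('pics/side8.png'); b=cv2.imread('pics/scene8.png'); print(a.shape)
a=a[200:430,180:410]; b=b[100:330,220:450]
cv2.imwrite('pics/both10.png',cv2.resize(np.hstack([a,b]),(800,400),interpolation=cv2.INTER_CUBIC))
E
```

```text
t 15.4 [0.5259 0.2367 0.2418] psi 0.177 tz [-0.0035 -0.053  -0.9986] gw 0.0099 [ 0.256  0.451  1.516 -0.054  1.192  0.099] [-0.3  0.1 -1.4] [-0.06  0.01 -0.02]
plate up [ 0.0229 -0.0064  0.9997] normal yaw 0.1781 target 0.1765
tool y [ 0.9843  0.1761 -0.0128]
total tool mm [ 0.2  3.2 -1.3] per row [ 0.2  3.2 -1.3]
scene [(0.88, array([411., 198.]), np.int64(864))]
side [(0.66, array([285., 141.]), np.int64(502)), (0.43, array([299., 191.]), np.int64(1879))]
[0.5242 0.2369 0.1529 0.1582 0.027  0.0093] 0.0819
[0.5238 0.2374 0.1533 0.1432 0.0419 0.0189] 0.0841
[ 0.5239  0.2362  0.1523  0.1513  0.0398 -0.0077] 0.0852
(576, 576, 3)
```

View pics/both10.png

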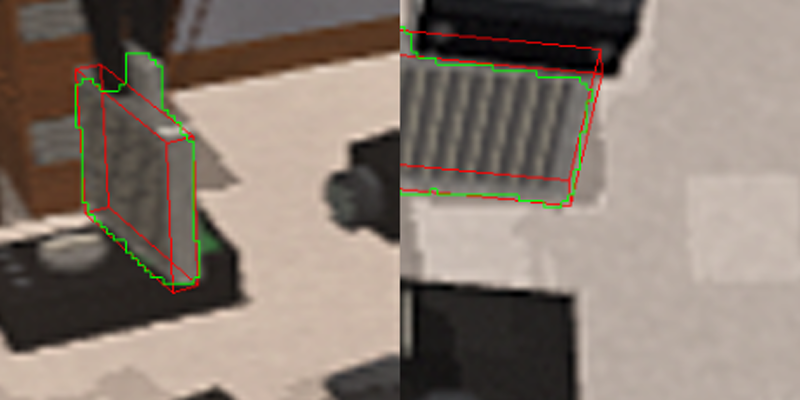

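Lean is now about 1.5° on both measures, and the plate is about 5 mm short of the mat centre. One small nudge, then a final check.

Emit:
{"method": "play_rows", "body": {
  "commands": [
    {"x": 0, "y": 4, "z": 0, "spin": 0}
  ]
}}

```text
time: 15.6
position: [0.5299, 0.2375, 0.2428]
tool_rot: [0.641, 0.767, -0.021, 0.016]
ft_force: [0.9, 0.3, -1.5]
grip_width: 0.0101
```

```bash
python3 - <<'E'
from h import *
hold(4); o,p,s=hold(6); plate(o)
for n,(a,b,c,d) in dict(side=(40,340,180,480),scene=(120,320,180,480)).items():
    q=cams.camera(n); cv2.imwrite('pics/%s11.png'%n,cv2.cvtColor(cv2.resize(q['img'][a:b,c:d],None,fx=2,fy=2,interpolation=cv2.INTER_CUBIC),cv2.COLOR_RGB2BGR))
E
python3 chk.py
```

```text
t 15.8 [0.5303 0.2375 0.2425] psi 0.1771 tz [-0.002  -0.0526 -0.9986] gw 0.0097 [ 0.256  0.456  1.505 -0.054  1.196  0.099] [-0.5  0.8 -1.8] [-0.04  0.07  0.01]
t 16.1 [0.5299 0.2374 0.2422] psi 0.1771 tz [-0.0028 -0.0528 -0.9986] gw 0.0099 [ 0.256  0.456  1.506 -0.054  1.196  0.099] [-0.5  0.7 -2.3] [ 0.01 -0.01 -0.01]
plate up [ 0.0222 -0.0066  0.9997] normal yaw 0.1782 target 0.1765
t 16.3 [0.53   0.2374 0.2422] psi 0.1772 tz [-0.0027 -0.0528 -0.9986] gw 0.0096 [ 0.256  0.456  1.506 -0.054  1.196  0.099] [-0.4 -0.2 -1.7] [-0.02  0.07 -0.  ]
plate up [ 0.0221 -0.0066  0.9997] normal yaw 0.1783 target 0.1765
tool y [ 0.9843  0.1762 -0.012 ]
total tool mm [ 0.2 -0.9 -0.8] per row [ 0.2 -0.9 -0.8]
scene [(0.66, array([409., 198.]), np.int64(865))]
side [(0.86, array([284., 141.]), np.int64(498)), (0.25, array([377., 201.]), np.int64(4114)), (0.18, array([358., 251.]), np.int64(11440))]
[ 0.529   0.2349  0.1544  0.1728  0.0164 -0.0092] 0.0905
[ 0.529   0.2348  0.1545  0.1722  0.0166 -0.0096] 0.0906
[ 0.529   0.2347  0.1545  0.1749  0.0164 -0.0109] 0.0908
```

View pics/side11.png

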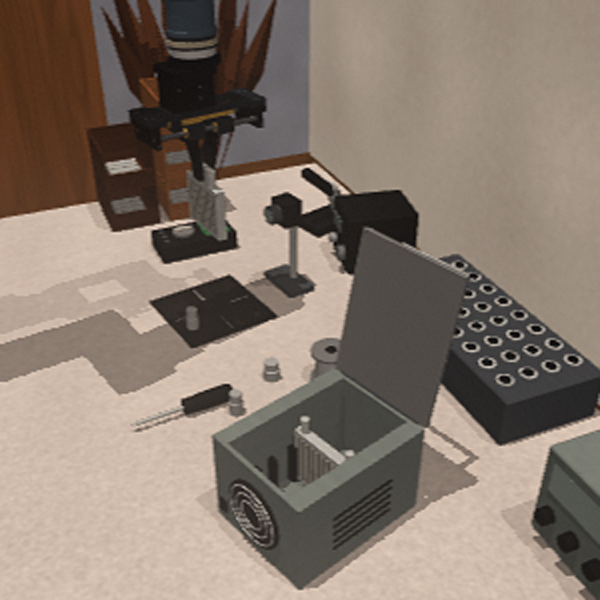

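View pics/scene11.png

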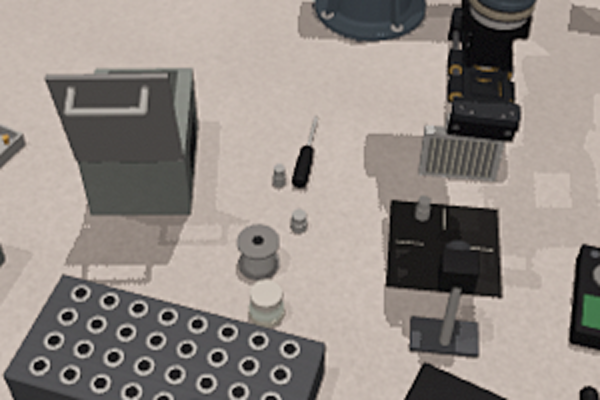

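Everything checks out: the spare is still in its slot, the bystanders haven't moved, and the plate is over the mat centre. Handing in.

```bash
python3 -c "
from rig import robot
print(robot.hand_in())"
```

```text
the job is handed in; nothing more can be done
None
```

I lifted the flap by its bar and left it leaning back at about 1.76 rad. I then drew the single-rib filter plate straight up out of the front slot and carried it to the inspection mat. I handed the job in at about 16 s with the plate still gripped at 35 N.

**Last checks, by fitting the plate's shape to the scene and side pictures:**
- **Position:** the plate is at (0.529, 0.235) m and the mat centre at (0.529, 0.2375) m, about 3 mm off.
- **Height:** the underside is about 15 cm above the mat.
- **Facing the camera:** the yaw is 0.173 to 0.175 rad against a target of 0.1765.
- **Upright:** it leans about 1°. The arm's own pose reading gives 1.3°, so the two agree closely.
- **Everything else:** the spare stayed in its slot and the bystanders in view looked unmoved.

**Disagreements and failures:**
- **Lean correction:** my first attempt to trim the lean did not help at first, and the fit taken right after it was unreliable. It gave leans of 7° or more because the gripper hid part of the plate. I masked out the gripper's dark pixels and let the arm settle, and the fit then agreed with the arm's pose.
- **Tool tilt:** the tool itself is about 3° off vertical. It drifted during the moves and was nearly the same when it gripped the plate, so the plate is held close to upright anyway.

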